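# Dump the casting blanks from the drop-bottom hopper into a catch tray

## Robot

A 6-joint arm with a two-finger parallel gripper is mounted at the origin on a cart in front of the work surface, level with it; the furniture and walls round the work are solid. World frame = base frame: x ahead of the robot, y to its left, z up, the work surface at z = 0. Lengths are in m, angles in rad, forces in N, time in s.
With the tool pointing down it reaches from about 0.25 to 0.8 m from the base axis. Payload 3.9 kg.
Tool frame: the origin (TCP) lies on the centre line of the jaws, within the pads' length; the fingertips stand 17 mm ahead of it and the grasp point (between the pads) lies 2 mm behind it (bot.finger_overhang is the distance from the TCP to the fingertips, in m); x points along the fingers, y is the direction in which the jaws open and shut, and the axes are right-handed (so a half turn about x gives the same grasp; the last joint's range is limited). The gripper opens to 85 mm and grips with 20 to 120 N. Pads are 22 mm wide; open, the fingers measure 114 mm over their backs; the gripper's body (76 mm by 85 mm) begins 54 mm behind the grasp point. The pads swing forward as they close: fully open they stand 13 mm farther back than shut.
Start: joints at [1.153, 0.26, -0.138, 1.173, 0, 1.571], TCP at [0.213, 0.48, 0.218] pointing down, gripper open.
Joint ranges: [-2.78, 2.78], [-0.83, 1.72], [-1.28, 1.37], [-1.9, 2.12], [-1.57, 1.48], [-3.14, 3.14]. Speed limits (rad/s): [2.57, 2.57, 3.14, 3.14, 3.14, 3.14].

## Interface

Orientations are given as a rotation vector (axis times angle).
In Python, from rig import bot gives the robot as it stands. The module is installed in compiled form; this text tells all that it offers.
- The arm moves only by the shell command python3 -m jog 'ROWS' [OPENING] [FORCE]. ROWS is a JSON object of lists of equal length, an entry for each row: "delta_pos": the shift along the tool's x, y, z in cm, a list of three; "twist": the turn, a rotation vector about the tool's x, y, z in degrees, a list of three. In form: {"delta_pos": [[x, y, z], ...], "twist": [[ax, ay, az], ...]}. A call has 1 to 5 rows; each row is the pose to reach, as a shift and turn from the pose commanded when the call began, along the tool's axes at that moment; what a row does not reach only later rows make up. A row lasts 1/10 s, in which the tool goes at most 50 mm and 8.59 degrees, less where a joint would pass 70% of its speed; a pose out of reach is approached as far as the arm can. A call with a gripper value outside its range is refused whole. OPENING is the opening in per cent of the stroke, from 0 (shut) to 100 (fully open), set as the call begins (- or left out, the last holds). The fingers move at their own pace and stop on an object; FORCE is the grip in N (left out, the last holds). Time passes only in rows, so rows that repeat a pose let the fingers close. It gives the time, the measured TCP pose, the force and the opening at its end, in the units of the state.
- bot.get_obs(): the state, without advancing time (a new reading comes with each control period).
- bot.get_image(name): name is "scene" or "top"; returns the picture (400x640x3 uint8, blue, green, red); there is no depth.
- bot.camera_params(name): a dict with "fov_y" (degrees; the focal length in pixels is half the picture's height over the tangent of half this angle, whatever the lens; pixels are square), "cx", "cy" (the principal point, pixels), "R" (3x3) and "t" (3): a world point X has camera coordinates R X + t. Camera axes: x right, y down, z forward; pixel columns grow to the right and rows downward; lengths in m; the calibration is good to about 2 mm. A picture is of the moment at which its call begins. camera_params takes no time and is no camera call.
- bot.finish_job(): hands the job in, once; it reports no verdict.
Trained networks look in the newest picture that a camera, given by its name, has taken for a name from the list of things; names that differ only in an ending like _2 or _b are one class to them, and where a whole thing is asked for, a point or a joint stands for the part that bears it (a point fixed in the world has none). Each returns a list of dicts, best first, with "confidence" (0 to 1); they miss things now and then, are a little off and sometimes report something else, mostly with a low value. They report only what shows in the picture. A call takes as long as a camera call.
- bot.boxes_of(camera, thing): "centre" ([x, y, z] in m, in world coordinates, good to about 4 mm: the middle of the surface that is visible of it).
The state is a dict: "clock": time; "qpos": joint angles; "joint_vel": joint speeds; "effort": joint torques, N m; "eef_pos": TCP position; "tool_rot": TCP orientation; "wrist_force": force on the tool from outside, world axes, zero at the start; "wrist_torque": the same for the moment, N m; "gripper_width": finger opening in m.
Only numpy, scipy, OpenCV 4.12 (cv2) and the standard library are available. Lean on these libraries where they do the work, as an engineer would, in place of code of your own. Each camera call takes 0.05 s, during which the arm holds its last target.

## Task

Take the catch tray from the round cork mat and slide it fully home into the bay under the drop-bottom hopper, then press the red release bar near its middle, so that both of its ends go down evenly, until the hopper's floor drops and all five brass blanks fall into the tray. Then draw the tray out with all the blanks in it, set it down with its pan centred on the cork mat, and let go; leave the other things on the bench where they are.

Things in the scene. Friction and masses are not known exactly. Their poses are not given: they have to be found in the camera images.
- hopper: Drop-bottom hopper, a grey frame fixed to the bench with an aluminium bin on top. Footprint 102 mm (x) by 116 mm (y); bin rim 172 mm, red bar 192 mm above the bench. Origin: centre of the footprint, on the bench, z up. The red release bar is on its -x side and overhangs to x = -87 mm at heights above 105 mm; the bay under the bin opens to its -y
- bay_center (a point): Middle of the bay, 20 mm above the bench; axes as the hopper. Open only to -y (frame's face at y = -58 mm), end stop at y = +53 mm; 90 mm wide, clear height 105 mm (46 mm once the floor hangs open). The tray is home with its pan's far end at the stop, pan centre within 12 mm of this point in x and y, handle pointing along -y
- tray_pan (a point): Centre of the pan of the loose aluminium catch tray (about 160 g), half-way up: 17 mm above its underside. Pan 80 mm (x) by 100 mm (y) outside, 34 mm high, walls 2 mm. x across, y along the tray, z up; the handle points to -y. At the start the tray stands on the cork mat
- tray_grip (a point): Where to grip the tray: centre of its black handle, 127 mm from the pan centre along the tray's -y, 30 mm above the tray's underside; axes as the tray. Handle 16 mm wide (x), 60 mm long (y), 24 mm high, joined to the pan by a thin neck. With the tray home this point is 69 mm in front of the frame's face
- bar_center (a point): Middle of the top face of the red release bar (white mark), 192 mm above the bench with the bar up. The bar is 110 mm long (hopper y) by 34 mm (hopper x), with nothing above it. Pressed straight down here it sinks up to about 5 mm against a spring (4 to 9 N) and comes back up when let go
- bar (a joint): Release bar swing in rad: 0 up (latched), 0.28 fully down; the latch lets the floor go at about 0.12. Sprung back to 0
- bar_pad (a joint): Lengthwise tilt of the release bar in rad (0 = both ends level), sprung (3 N m per rad): a press away from the middle tilts it; it must stay within 0.1 either way
- trap (a joint): Hinged floor of the bin in rad: 0 shut, 1.3 hanging open; it drops by its own weight once unlatched and stays open
- mat: Round cork mat fixed to the bench, 140 mm across, 3 mm thick; origin at its centre on the bench. The tray starts on it and must come back to it
- blank1: Brass casting blank, a loose bar 11 x 22 x 7 mm, 14 g; origin at the centre of its underside. At the start it lies on the hopper's floor, 115 mm above the bench
- blank2: Brass casting blank, a loose bar 11 x 22 x 7 mm, 14 g; origin at the centre of its underside. At the start it lies on the hopper's floor, 115 mm above the bench
- blank3: Brass casting blank, a loose bar 11 x 22 x 7 mm, 14 g; origin at the centre of its underside. At the start it lies on the hopper's floor, 115 mm above the bench
- blank4: Brass casting blank, a loose bar 11 x 22 x 7 mm, 14 g; origin at the centre of its underside. At the start it lies on the hopper's floor, 115 mm above the bench
- blank5: Brass casting blank, a loose bar 11 x 22 x 7 mm, 14 g; origin at the centre of its underside. At the start it lies on the hopper's floor, 115 mm above the bench
- loupe_1: Black loupe, 38 mm across, 32 mm high, standing; loose bystander, origin at the centre of its underside; to be left where it is
- white_pot: Small pot with a white lid, 45 mm across, 25 mm high; loose bystander, origin at the centre of its underside; to be left where it is
- glass_jar: Small glass jar with a brush in it, 40 mm across, 83 mm high; loose bystander, origin at the centre of its underside; to be left where it is
- charcoal: Charcoal soldering block, 59 x 63 x 26 mm; loose bystander, origin at the centre of its underside; to be left where it is
- dark_tin: Dark flat tin, 58 x 87 x 30 mm; loose bystander, origin at the centre of its underside; to be left where it is
- halfround_pliers: Half-round pliers, 47 x 80 x 12 mm, lying; loose bystander, origin at the centre of its underside; to be left where it is

How it is judged:
By the outcome, as a careful person would: the job done as asked, in the order asked, and still so for the second after the job is handed in, with the robot touching nothing.
It also fails if it takes over 56 s, if anything falls off the work surface, if the arm or the gripper's body presses on something with over 40 N, if the wrist force passes 120 N, or if a joint passes its speed limit or range.

## Working session

There is one attempt and no reset: what is moved stays moved. The work goes in short steps, Python scripts to look and compute and a shell command to move; the robot and the scene stay as the last step left them, time stands still between calls to the robot, and variables do not carry over. Pictures are saved under pics/ and viewed, and the job is handed in when it is done.

```bash
mkdir -p pics; ls; cat > h.py <<'E'
import numpy as np, cv2
from rig import bot
from scipy.spatial.transform import Rotation as Rn
def f(cam):
    p=bot.camera_params(cam); return p,200/np.tan(np.radians(p['fov_y'])/2)
def proj(cam,X):
    p,fl=f(cam); c=np.array(p['R'])@np.array(X)+np.array(p['t']); return np.array([p['cx']+fl*c[0]/c[2],p['cy']+fl*c[1]/c[2]])
def ray(cam,u,v):
    p,fl=f(cam); R=np.array(p['R']); o=-R.T@np.array(p['t']); d=R.T@np.array([(u-p['cx'])/fl,(v-p['cy'])/fl,1]); return o,d/np.linalg.norm(d)
def atz(cam,u,v,z):
    o,d=ray(cam,u,v); return o+d*(z-o[2])/d[2]
def tri(a,b):
    (o1,d1),(o2,d2)=ray(*a),ray(*b)
    s=np.linalg.lstsq(np.c_[d1,-d2],o2-o1,rcond=None)[0]; p,q=o1+s[0]*d1,o2+s[1]*d2
    return (p+q)/2,np.linalg.norm(p-q)
def tool(X):
    "world target minus tcp -> tool axes, cm"
    o=bot.get_obs(); return Rn.from_rotvec(o['tool_rot']).inv().apply(np.array(X)-o['eef_pos'])*100
E
python3 - <<'E'
from h import *
np.set_printoptions(precision=4,suppress=True)
o=bot.get_obs(); print(o); print(Rn.from_rotvec(o['tool_rot']).as_matrix(),bot.finger_overhang)
for c in('scene','top'):
    cv2.imwrite(f'pics/{c}0.png',bot.get_image(c)); print(c,bot.camera_params(c))
for t in ['hopper','tray_pan','tray_grip','bar_center','mat','loupe_1','white_pot','glass_jar','charcoal','dark_tin','halfround_pliers']:
    for c in('scene','top'):
        print(t,c,[(np.round(d['centre'],3),round(d['confidence'],2)) for d in bot.boxes_of(c,t)[:2]])
E
```

```text
pics
{'clock': 0.0, 'qpos': array([ 1.153 ,  0.2607, -0.1394,  1.1727, -0.    ,  1.5708]), 'joint_vel': array([-0.0008,  0.0006, -0.001 , -0.0005,  0.0016, -0.0015]), 'effort': array([  0.0008, -40.5673,  25.3925,   0.0186,  -0.0003,   0.    ]), 'eef_pos': array([0.2127, 0.4792, 0.2172]), 'tool_rot': array([ 0.3262,  1.5462, -0.3293]), 'wrist_force': array([ 0.3269, -0.3259, -0.1692]), 'wrist_torque': array([ 0.0098, -0.0556,  0.0219]), 'gripper_width': 0.08527744785572414}
[[-0.0008  0.4058  0.914 ]
 [-0.0018  0.914  -0.4058]
 [-1.     -0.002   0.    ]] 0.017
scene {'fov_y': 42.725156583299864, 'cx': 317.53890799544877, 'cy': 197.0248826736803, 'R': array([[ 0.7971, -0.6037, -0.0111],
       [-0.2598, -0.3263, -0.9089],
       [ 0.545 ,  0.7274, -0.4169]]), 't': array([-0.3733,  0.315 ,  0.6901])}
top {'fov_y': 50.306091786327464, 'cx': 321.3902371047537, 'cy': 200.72679227728537, 'R': array([[ 0.0172, -0.9999, -0.0018],
       [-0.9982, -0.0171, -0.0567],
       [ 0.0566,  0.0027, -0.9984]]), 't': array([0.1615, 0.5906, 1.1824])}
hopper scene [(array([0.442, 0.029, 0.13 ]), 0.86), 
[... 555 characters left out ...]
, 0.63)]
mat scene [(array([0.433, 0.238, 0.002]), 0.74)]
mat top [(array([0.504, 0.256, 0.003]), 0.89)]
loupe_1 scene []
loupe_1 top []
white_pot scene [(array([0.66 , 0.419, 0.024]), 0.62)]
white_pot top [(array([0.666, 0.421, 0.029]), 0.51)]
glass_jar scene [(array([0.493, 0.078, 0.19 ]), 0.25)]
glass_jar top [(array([0.642, 0.349, 0.014]), 0.73)]
charcoal scene []
charcoal top [(array([0.725, 0.115, 0.024]), 0.63)]
dark_tin scene [(array([ 0.705, -0.013,  0.028]), 0.84)]
dark_tin top [(array([ 0.716, -0.001,  0.031]), 0.81), (array([0.503, 0.256, 0.003]), 0.43)]
halfround_pliers scene [(array([ 0.666, -0.1  ,  0.008]), 0.52)]
halfround_pliers top [(array([ 0.672, -0.09 ,  0.005]), 0.71)]
```

View pics/scene0.png

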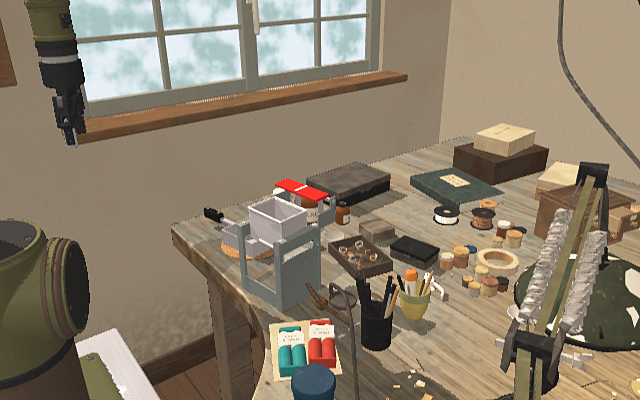

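View pics/top0.png

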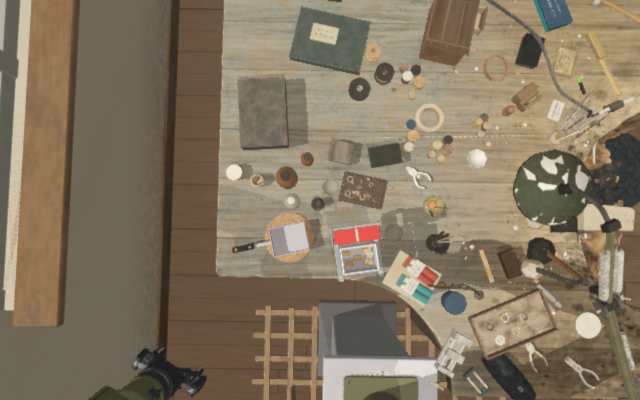

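```bash
python3 -c "
import cv2
a=cv2.imread('pics/top0.png')[90:290,180:440];cv2.imwrite('pics/topc.png',cv2.resize(a,None,fx=3,fy=3,interpolation=2))
a=cv2.imread('pics/scene0.png')[110:350,130:390];cv2.imwrite('pics/scenec.png',cv2.resize(a,None,fx=2.5,fy=2.5,interpolation=2))"
```

```text
(no output)
```

View pics/topc.png

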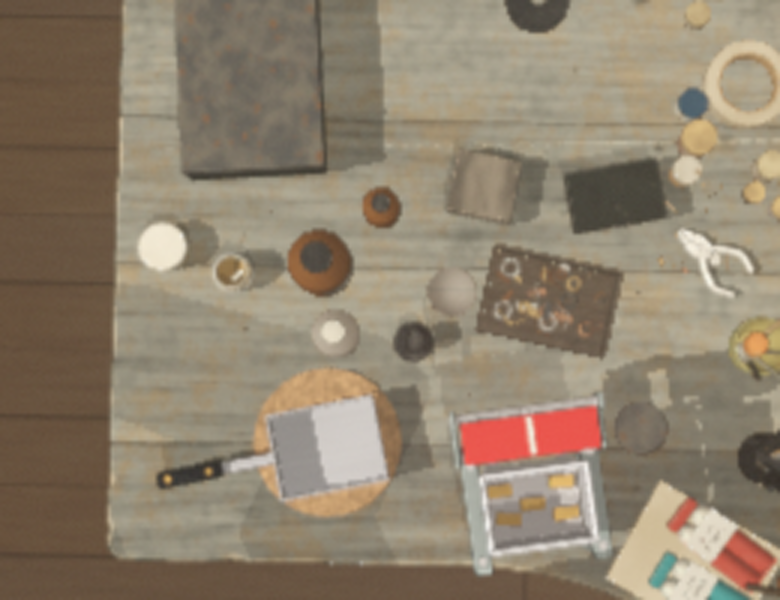

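View pics/scenec.png

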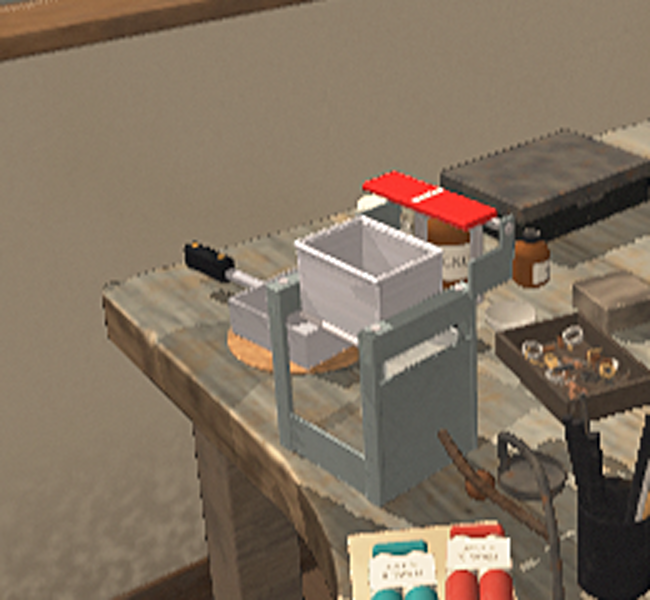

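```bash
python3 - <<'E'
from h import *
np.set_printoptions(precision=4,suppress=True)
T=cv2.imread('pics/top0.png').astype(int);S=cv2.imread('pics/scene0.png').astype(int)
def red(I,x0,x1,y0,y1):
    m=((I[...,2]>150)&(I[...,1]<90)&(I[...,0]<90)).astype(np.uint8)
    k=np.zeros_like(m);k[y0:y1,x0:x1]=1;return m*k
m=red(T,325,390,220,250); m=cv2.morphologyEx(m,cv2.MORPH_CLOSE,np.ones((5,5)))
pts=np.argwhere(m)[:,::-1]; r=cv2.minAreaRect(pts.astype(np.float32));print('top bar',r)
box=cv2.boxPoints(r);W=np.array([atz('top',*p,.192) for p in box]);print(W)
for i in range(4):
    d=W[(i+1)%4]-W[i];print(np.linalg.norm(d),np.degrees(np.arctan2(d[1],d[0])))
ms=red(S,260,340,170,205);ms=cv2.morphologyEx(ms,cv2.MORPH_CLOSE,np.ones((7,7)))
ps=np.argwhere(ms)[:,::-1];c=cv2.minAreaRect(ps.astype(np.float32));print('scene',c)
# white marks
def wm(I,mask):
    w=(I.min(2)>170)&(cv2.erode(mask,np.ones((3,3)))>0); p=np.argwhere(w)[:,::-1]; return p.mean(0) if len(p) else None
a,b=wm(T,m),wm(S,ms);print(a,b)
if a is not None and b is not None: print('mark',tri(('top',*a),('scene',*b)))
print('bar centre top',W.mean(0))
# handle ends / pan corners by hand (crop px)
C=lambda u,v:(u/3+180,v/3+90)
pan=[(267,412),(375,394),(388,480),(284,501)]
P=np.array([atz('top',*C(*p),.037) for p in pan]);print('pan',P,P.mean(0))
for i in range(4):
    d=P[(i+1)%4]-P[i];print(np.linalg.norm(d),np.degrees(np.arctan2(d[1],d[0])))
for p in [(157,480),(221,467)]: print('handle',atz('top',*C(*p),.045))
# mat via colour
E
```

```text
top bar ((356.4694519042969, 234.770751953125), (12.489471435546875, 45.92688751220703), 82.40535736083984)
[[0.5043 0.1423 0.192 ]
 [0.5206 0.0335 0.192 ]
 [0.4912 0.0293 0.192 ]
 [0.4748 0.1379 0.192 ]]
0.11002608298133516 -81.4389116282997
0.029789418327961656 -171.837019380765
0.10984474218599458 98.55153482743174
0.02977039467521144 8.511738894357496
scene ((300.6670837402344, 190.46170043945312), (52.73749923706055, 14.029410362243652), 19.09349250793457)
None [298.6875 188.4375]
bar centre top [0.4977 0.0857 0.192 ]
pan [[0.5106 0.3148 0.037 ]
 [0.5289 0.2158 0.037 ]
 [0.4503 0.2023 0.037 ]
 [0.4296 0.2972 0.037 ]] [0.4799 0.2575 0.037 ]
0.1006700369161663 -79.56151602126351
0.07968058453403615 -170.28699674268105
0.09715619989863238 102.35462116843502
0.08296226129594737 12.206260857331568
handle [0.4472 0.4125 0.045 ]
handle [0.46   0.3545 0.045 ]
```

```bash
python3 -c "
import cv2
a=cv2.imread('pics/top0.png')[205:285,225:385];cv2.imwrite('pics/t2.png',cv2.resize(a,None,fx=5,fy=5,interpolation=2))
a=cv2.imread('pics/scene0.png')[170:270,195:345];cv2.imwrite('pics/s2.png',cv2.resize(a,None,fx=5,fy=5,interpolation=2))"
```

```text
(no output)
```

View pics/t2.png

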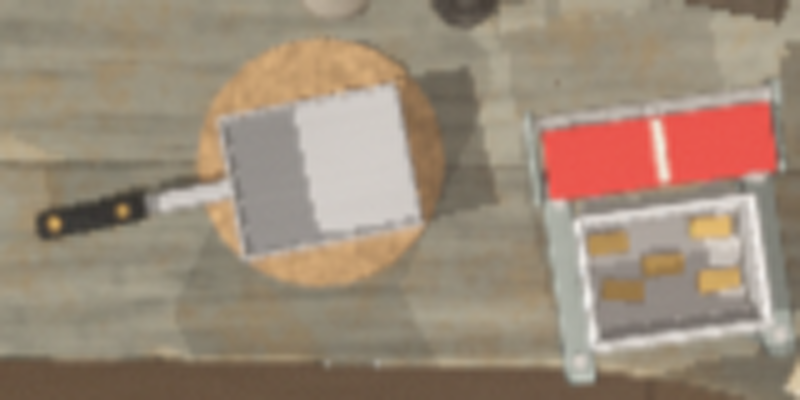

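View pics/s2.png

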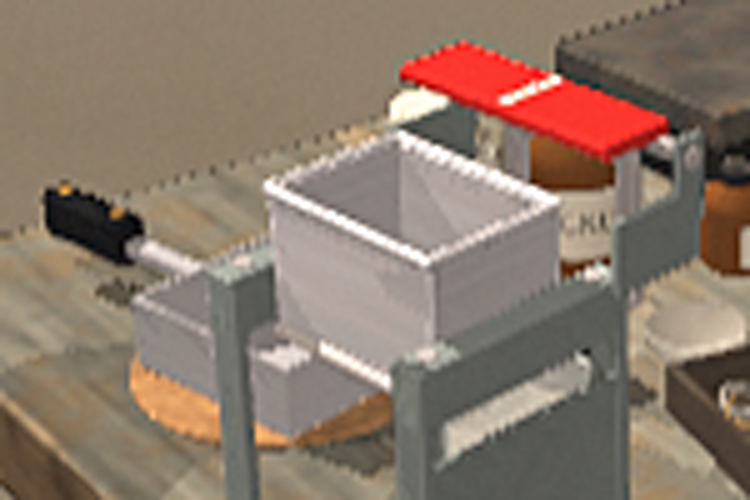

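```bash
cat > fit.py <<'E'
from h import *
from scipy.optimize import least_squares
t2=lambda u,v:((u+.5)/5+225-.5,(v+.5)/5+205-.5)
s2=lambda u,v:((u+.5)/5+195-.5,(v+.5)/5+170-.5)
def fit(obs,x0,z=0,fz=False):
    def res(p):
        c,s=np.cos(p[2]),np.sin(p[2]);r=[]
        for cam,uv,(x,y,h) in obs:
            r+=list(proj(cam,[p[0]+c*x-s*y,p[1]+s*x+c*y,h+(p[3] if fz else z)])-uv)
        return r
    q=least_squares(res,list(x0)+([z] if fz else []),loss='soft_l1'); return q.x,np.round(np.array(res(q.x)).reshape(-1,2),2)
E
python3 - <<'E'
from fit import *
np.set_printoptions(precision=4,suppress=True)
a=t2(661,151);b=s2(530,90);print('mark',tri(('top',*a),('scene',*b)))
# rivets
for t,s in [((123,211),(118,212)),((55,223),(66,190))]: print('rivet',tri(('top',*t2(*t)),('scene',*s2(*s))))
hob=[('top',t2(540,130),(-.087,-.055,.192)),('top',t2(772,100),(-.087,.055,.192)),('top',t2(778,171),(-.053,.055,.192)),('top',t2(548,200),(-.053,-.055,.192)),('top',a,(-.07,0,.192)),('scene',b,(-.07,0,.192))]
for o in [hob,hob[:5],hob+[]]:
    p,r=fit(o,(.44,.08,np.pi+.14));print('hopper',p,np.degrees(p[2])-180);print(r.tolist())
# bar height free
print(fit(hob,(.44,.08,np.pi+.14),0,True)[0])
hx=.04;hy=.05
# tray: pan rim corners; tray -y -> world +y ; tray +x -> world -x
tob=[('top',t2(219,120),(-hx,-hy,.034)),('top',t2(397,85),(-hx,hy,.034)),('top',t2(421,220),(hx,hy,.034)),('top',t2(246,258),(hx,-hy,.034)),
 ('scene',s2(133,300),(hx,-hy,.034)),('top',t2(89,217),(0,-.127,.042)),('scene',s2(92,201),(0,-.127,.042))]
p,r=fit(tob,(.48,.257,np.pi+.17),.003);print('tray',p,np.degrees(p[2])-180);print(r.tolist())
p,r=fit(tob,(.48,.257,np.pi+.17),.003,True);print('tray zfree',p,np.degrees(p[2])-180)
# mat
for q in [(320,37),(445,165),(320,287),(197,150)]: print(atz('top',*t2(*q),.003))
# bin rim corners
for q in [(574,220),(754,196),(772,318),(592,348)]: print('bin',atz('top',*t2(*q),.172))
E
```

```text
mark (array([0.4972, 0.0854, 0.193 ]), np.float64(0.0011080099901801942))
rivet (array([0.457 , 0.3663, 0.0463]), np.float64(0.0004911952540758704))
rivet (array([0.4493, 0.4036, 0.0458]), np.float64(0.000502552577142378))
hopper [0.4285 0.0759 3.2832] 8.111431296730302
[[0.16, -0.07], [-0.69, 0.22], [-0.02, 0.15], [0.34, 0.08], [-0.35, -0.06], [0.43, 0.34]]
hopper [0.4286 0.0757 3.2831] 8.107952129097413
[[0.26, -0.14], [-0.59, 0.16], [0.08, 0.09], [0.44, 0.02], [-0.24, -0.13]]
hopper [0.4285 0.0759 3.2832] 8.111431296730302
[[0.16, -0.07], [-0.69, 0.22], [-0.02, 0.15], [0.34, 0.08], [-0.35, -0.06], [0.43, 0.34]]
[0.4284 0.0759 3.2831 0.0008]
tray [0.48   0.2601 3.3541] 12.178540632561067
[[-0.35, -0.51], [-0.38, -0.55], [0.39, 1.01], [-0.31, 0.51], [0.15, -0.12], [0.34, -0.02], [0.14, 0.48]]
tray zfree [0.4799 0.2599 3.3548 0.0034] 12.213643530971638
[0.5549 0.2643 0.003 ]
[0.4835 0.1919 0.003 ]
[0.4136 0.2613 0.003 ]
[0.4896 0.3327 0.003 ]
bin [0.463  0.1253 0.172 ]
bin [0.4761 0.0378 0.172 ]
bin [0.4173 0.0284 0.172 ]
bin [0.4013 0.1156 0.172 ]
```

```bash
cat > go.py <<'E'
import sys
from h import *
# usage: go.py x y z yawdeg(tool y)   -> tool deltas cm, twist deg
x,y,z,a=map(float,sys.argv[1:5]); a=np.radians(a)
o=bot.get_obs(); R=Rn.from_rotvec(o['tool_rot'])
tx=np.array([0,0,-1.]);ty=np.array([np.cos(a),np.sin(a),0]);T=Rn.from_matrix(np.c_[tx,ty,np.cross(tx,ty)])
print('dpos',np.round(R.inv().apply(np.array([x,y,z])-o['eef_pos'])*100,2),'twist',np.round(np.degrees((R.inv()*T).as_rotvec()),2),'t',round(o['clock'],2),'q',np.round(o['qpos'],2),'F',np.round(o['wrist_force'],1),'w',round(o['gripper_width'],4),'p',np.round(o['eef_pos'],4))
E
python3 go.py .4531 .3845 .13 12.2
```

```text
dpos [ 8.8   1.03 25.81] twist [53.86  0.    0.  ] t 1.2 q [ 1.15  0.26 -0.14  1.17  0.    1.57] F [-0.2 -0.1  0.1] w 0.0853 p [0.213  0.4798 0.218 ]
```

```bash
python3 -m jog '{"delta_pos": [[1.5,0.2,5],[3.5,0.4,10],[5.5,0.6,15],[7,0.8,20],[8.8,1,25.8]], "twist": [[8,0,0],[16,0,0],[24,0,0],[32,0,0],[40,0,0]]}' 100 100; python3 go.py .4531 .3845 .08 12.2
```

```text
clock: 1.7
eef_pos: [0.4341, 0.3916, 0.1362]
tool_rot: [0.872, 1.389, -0.872]
wrist_force: [0.6, 0.9, 0.8]
gripper_width: 0.0855
dpos [5.62 1.4  1.47] twist [ 1.355e+01 -1.000e-02 -0.000e+00] t 1.7 q [ 0.73  0.4  -0.14  1.02  0.    1.86] F [0.6 0.9 0.8] w 0.0855 p [0.4341 0.3916 0.1362]
```

```bash
python3 -m jog '{"delta_pos": [[0,0,0],[0,0,0]], "twist": [[7,0,0],[14,0,0]]}'; python3 -m jog '{"delta_pos": [[0,0,0],[0,0,0]], "twist": [[0,0,0],[0,0,0]]}';python3 go.py .4531 .3845 .033 12.2
```

```text
clock: 1.9
eef_pos: [0.4339, 0.3911, 0.1358]
tool_rot: [1.058, 1.298, -1.06]
wrist_force: [-0.4, -0.1, 0.5]
gripper_width: 0.0853
clock: 2.1
eef_pos: [0.4325, 0.3925, 0.1368]
tool_rot: [1.051, 1.303, -1.051]
wrist_force: [-0.5, 0.7, -0.1]
gripper_width: 0.0856
dpos [10.38  1.84  1.22] twist [ 0.01 -0.    0.  ] t 2.1 q [ 0.74  0.4  -0.14  1.03  0.    2.09] F [-0.5  0.7 -0.1] w 0.0856 p [0.4325 0.3925 0.1368]
```

```bash
python3 -m jog '{"delta_pos": [[3,1.84,1.2],[6,1.84,1.2],[6,1.84,1.2]], "twist": [[0,0,0],[0,0,0],[0,0,0]]}'; python3 go.py .4531 .3845 .033 12.2; python3 - <<'E'
from h import *
cv2.imwrite('pics/t3.png',cv2.resize(bot.get_image('top')[205:285,225:385],None,fx=5,fy=5,interpolation=2))
E
```

```text
clock: 2.4
eef_pos: [0.4503, 0.3825, 0.0733]
tool_rot: [1.045, 1.304, -1.058]
wrist_force: [-0.5, -0.9, 0.2]
gripper_width: 0.0856
dpos [ 4.03  0.35 -0.15] twist [-0.03  0.2   0.39] t 2.4 q [ 0.7   0.47 -0.21  0.9   0.    2.06] F [-0.5 -0.9  0.2] w 0.0856 p [0.4503 0.3825 0.0733]
```

View pics/t3.png

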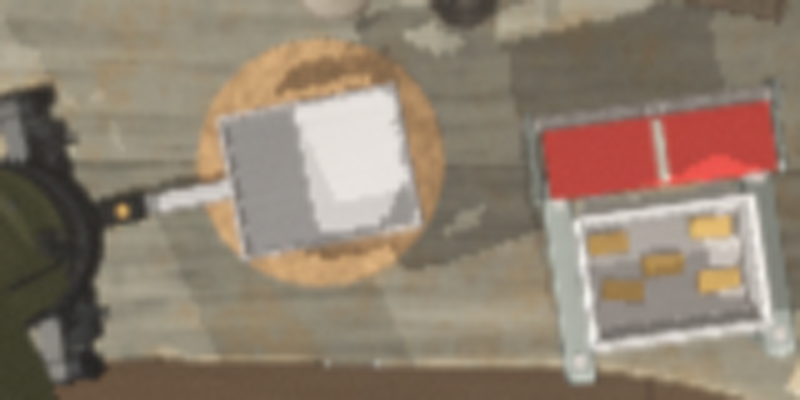

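The gripper straddles the handle (around px 90,217 in the crop), so I'm going down and gripping.

```bash
python3 go.py .4531 .3845 .033 12.2; python3 -m jog '{"delta_pos": [[2,0.15,0],[4,0.2,0],[4,0.2,0],[4,0.2,0]], "twist": [[0,0,0],[0,0,0],[0,0,0],[0,0,0]]}';python3 go.py .4531 .3845 .033 12.2
```

```text
dpos [ 4.23  0.24 -0.07] twist [-0.03  0.13  0.25] t 2.45 q [ 0.7   0.47 -0.21  0.9   0.    2.06] F [ 0.4 -0.1  0.8] w 0.0852 p [0.4511 0.3834 0.0753]
clock: 2.85
eef_pos: [0.4551, 0.3857, 0.0383]
tool_rot: [1.053, 1.302, -1.051]
wrist_force: [-0.2, -0.1, 0.1]
gripper_width: 0.0852
dpos [ 0.53 -0.23  0.08] twist [-0.07 -0.03 -0.06] t 2.85 q [ 0.7   0.51 -0.25  0.81  0.    2.06] F [-0.2 -0.1  0.1] w 0.0852 p [0.4551 0.3857 0.0383]
```

```bash
python3 -m jog '{"delta_pos": [[0.5,-0.15,0],[0.5,-0.15,0]], "twist": [[0,0,0],[0,0,0]]}'; python3 go.py .4531 .3845 .033 12.2;  python3 -m jog '{"delta_pos": [[0,0,0],[0,0,0],[0,0,0],[0,0,0],[0,0,0]], "twist": [[0,0,0],[0,0,0],[0,0,0],[0,0,0],[0,0,0]]}' 0 100;python3 go.py .4531 .3845 .033 12.2
```

```text
clock: 3.05
eef_pos: [0.4536, 0.3851, 0.0327]
tool_rot: [1.053, 1.301, -1.051]
wrist_force: [-0.8, 0.1, 0.1]
gripper_width: 0.0855
dpos [-0.03 -0.06  0.05] twist [-0.11 -0.03 -0.06] t 3.05 q [ 0.7   0.51 -0.27  0.8   0.    2.06] F [-0.8  0.1  0.1] w 0.0855 p [0.4536 0.3851 0.0327]
clock: 3.55
eef_pos: [0.4535, 0.3847, 0.0319]
tool_rot: [1.053, 1.301, -1.053]
wrist_force: [0.0, -0.4, 1.1]
gripper_width: 0.0124
dpos [-0.11 -0.05  0.01] twist [-0.14 -0.    0.  ] t 3.55 q [ 0.7   0.51 -0.27  0.8   0.    2.06] F [ 0.  -0.4  1.1] w 0.0124 p [0.4535 0.3847 0.0319]
```

```bash
python3 -m jog '{"delta_pos": [[0,0,0],[-0.4,0,0],[-0.8,0,0],[-1.2,0,0],[-1.2,0,0]], "twist": [[0,0,0],[0,0,0],[0,0,0],[0,0,0],[0,0,0]]}';python3 go.py .4531 .3845 .033 12.2;  python3 - <<'E'
from h import *
a=cv2.resize(bot.get_image('top')[205:285,225:385],None,fx=4,fy=4,interpolation=2)
b=cv2.resize(bot.get_image('scene')[170:270,185:345],None,fx=4,fy=4,interpolation=2)[:280]
cv2.imwrite('pics/t4.png',np.vstack([a,b]))
E
```

```text
clock: 4.05
eef_pos: [0.4541, 0.3852, 0.0448]
tool_rot: [1.054, 1.301, -1.051]
wrist_force: [-0.7, -0.6, 0.2]
gripper_width: 0.0001
dpos [ 1.18 -0.11  0.05] twist [-0.14 -0.05 -0.08] t 4.05 q [ 0.7   0.5  -0.25  0.82  0.    2.06] F [-0.7 -0.6  0.2] w 0.0001 p [0.4541 0.3852 0.0448]
```

View pics/t4.png

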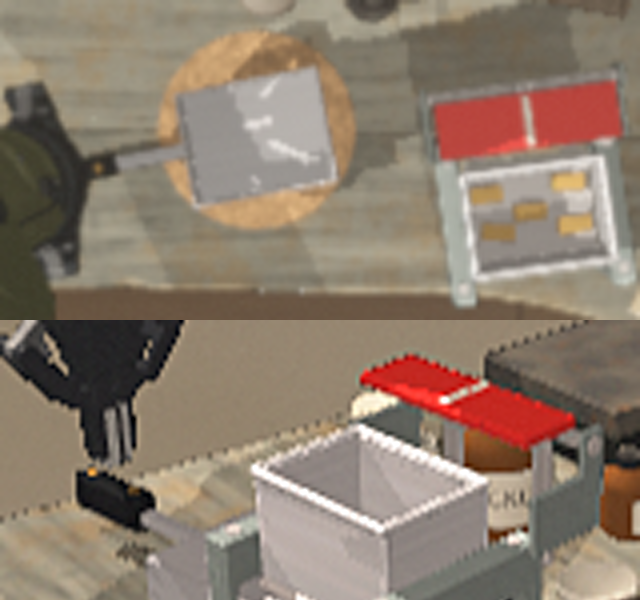

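```bash
python3 - <<'E'
from h import *
o=bot.get_obs();e=o['eef_pos'];print(o['gripper_width'],e)
I=bot.get_image('scene');J=bot.get_image('top')
def draw(I,cam,x0,y0,w,h,k):
    a=cv2.resize(I[y0:y0+h,x0:x0+w],None,fx=k,fy=k,interpolation=cv2.INTER_CUBIC)
    for z,c in((0,(0,255,0)),(-.017,(0,0,255))):
        p=(proj(cam,e+[0,0,z])-[x0,y0]+.5)*k; cv2.circle(a,tuple(int(v) for v in p),4,c,-1)
    return a
cv2.imwrite('pics/t5.png',np.vstack([draw(I,'scene',180,130,100,100,5.5)])); cv2.imwrite('pics/t6.png',draw(J,'top',200,210,80,60,8))
E
```

```text
3.592515250065077e-05 [0.45366388 0.38485393 0.04411327]
```

View pics/t5.png

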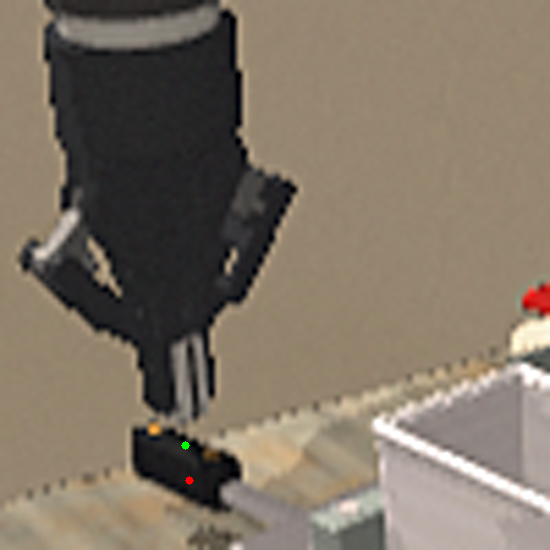

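View pics/t6.png

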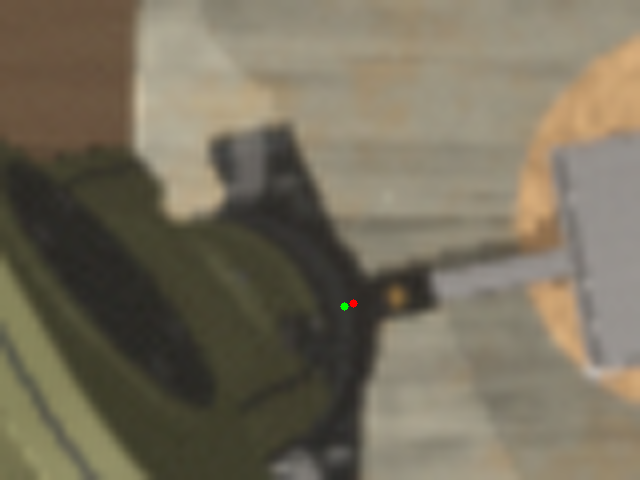

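```bash
python3 - <<'E'
from h import *
e=np.array([.213,.48,.218])
S=cv2.imread('pics/scene0.png');T=cv2.imread('pics/top0.png')
yv=np.array([.4058,.914,0])
def draw(I,cam,x0,y0,w,h,k):
    a=cv2.resize(I[y0:y0+h,x0:x0+w],None,fx=k,fy=k,interpolation=cv2.INTER_CUBIC)
    for z,s,c in((0,0,(0,255,0)),(-.017,0,(0,0,255)),(-.017,.05,(255,0,0)),(-.017,-.05,(255,0,255)),(.054,0,(0,255,255))):
        p=(proj(cam,e+[0,0,z]+s*yv)-[x0,y0]+.5)*k; cv2.circle(a,tuple(int(v) for v in p),4,c,-1)
    return a
cv2.imwrite('pics/a5.png',draw(S,'scene',20,40,100,120,4)); cv2.imwrite('pics/a6.png',draw(T,'top',90,300,140,100,5))
E
```

```text
(no output)
```

View pics/a5.png

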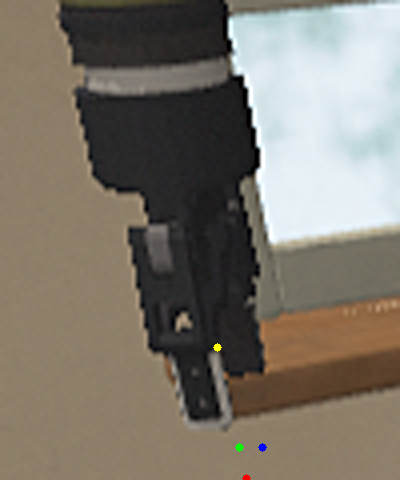

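View pics/a6.png

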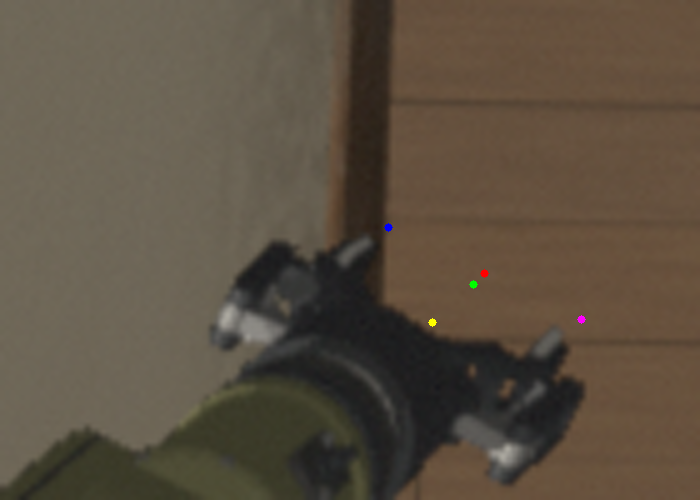

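```bash
python3 - <<'E'
from h import *
C=lambda u,v:(u/5+90,v/5+300); D=lambda u,v:(u/4+20,v/4+40)
for t in((368,240),(557,335)):
  for s in((205,428),(228,425),(190,425),(255,374)):
    p,g=tri(('top',*C(*t)),('scene',*D(*s)));print(t,s,p.round(4),round(g,4))
# now: shut tip in scene t5 at (185,416): z assuming xy of tcp
o=bot.get_obs()['eef_pos']
for z in np.arange(-.02,.03,.005): print(round(z,3),(proj('scene',o+[0,0,z])-[180,130]+.5)*5.5)
E
```

```text
(368, 240) (205, 428) [0.2186 0.535  0.2093] 0.0199
(368, 240) (228, 425) [0.2247 0.5321 0.2117] 0.0092
(368, 240) (190, 425) [0.2153 0.5359 0.2106] 0.0273
(368, 240) (255, 374) [0.2373 0.5196 0.242 ] 0.0015
(557, 335) (205, 428) [0.1946 0.434  0.2431] 0.007
(557, 335) (228, 425) [0.2002 0.4316 0.2453] 0.0027
(557, 335) (190, 425) [0.1916 0.4349 0.2442] 0.0137
(557, 335) (255, 374) [0.2125 0.423  0.2721] 0.0094
-0.02 [189.90440476 488.21586304]
-0.015 [188.78968808 477.8121581 ]
-0.01 [187.67110771 467.3723932 ]
-0.005 [186.54864353 456.89638053]
0.0 [185.42227529 446.38393099]
0.005 [184.29198257 435.83485413]
0.01 [183.15774483 425.24895821]
0.015 [182.01954137 414.62605013]
0.02 [180.87735138 403.96593542]
0.025 [179.73115386 393.26841828]
```

The pictures disagree with the tool data: the shut fingertips sit about 13 mm behind the reported TCP, not 17 mm ahead. Triangulating the open tips at the start shows the same 30 mm shift. So the first grip closed above the handle, and the tray hasn't moved. I'll use the measured tip offset and watch the force.

```bash
python3 -m jog '{"delta_pos": [[0,0,0],[-1,0,0],[-1,0,0],[-1,0,0],[-1,0,0]], "twist": [[0,0,0],[0,0,0],[0,0,0],[0,0,0],[0,0,0]]}' 100 100; python3 -m jog '{"delta_pos": [[1.5,-0.1,0],[3,-0.1,0],[4,-0.1,0],[4,-0.1,0],[4,-0.1,0]], "twist": [[0,0,0],[0,0,0],[0,0,0],[0,0,0],[0,0,0]]}'; python3 go.py .4531 .3845 .004 12.2
```

```text
clock: 4.75
eef_pos: [0.4536, 0.3847, 0.054]
tool_rot: [1.053, 1.301, -1.053]
wrist_force: [-0.2, 0.1, -0.2]
gripper_width: 0.072
clock: 5.25
eef_pos: [0.4525, 0.3844, 0.0138]
tool_rot: [1.052, 1.302, -1.053]
wrist_force: [0.1, -0.7, -0.5]
gripper_width: 0.0853
dpos [0.98 0.06 0.01] twist [-0.14  0.01  0.02] t 5.25 q [ 0.7   0.53 -0.29  0.75  0.    2.06] F [ 0.1 -0.7 -0.5] w 0.0853 p [0.4525 0.3844 0.0138]
```

```bash
python3 -m jog '{"delta_pos": [[0.5,0,0],[0.9,0,0],[0.9,0,0]], "twist": [[0,0,0],[0,0,0],[0,0,0]]}'; python3 go.py .4531 .3845 .004 12.2;python3 -m jog '{"delta_pos": [[0,0,0],[0,0,0],[0,0,0],[0,0,0],[0,0,0]], "twist": [[0,0,0],[0,0,0],[0,0,0],[0,0,0],[0,0,0]]}' 0 100;python3 -m jog '{"delta_pos": [[0,0,0],[0,0,0]], "twist": [[0,0,0],[0,0,0]]}'; python3 - <<'E'
from h import *
a=cv2.resize(bot.get_image('top')[205:285,205:365],None,fx=4,fy=4,interpolation=2)
b=cv2.resize(bot.get_image('scene')[170:270,185:345],None,fx=4,fy=4,interpolation=2)[:280]
cv2.imwrite('pics/t7.png',np.vstack([a,b]))
E
```

```text
clock: 5.55
eef_pos: [0.4523, 0.3843, 0.0045]
tool_rot: [1.052, 1.302, -1.053]
wrist_force: [0.2, -0.1, -0.1]
gripper_width: 0.0855
dpos [ 0.05  0.08 -0.  ] twist [-0.14  0.02  0.03] t 5.55 q [ 0.7   0.54 -0.3   0.73 -0.    2.06] F [ 0.2 -0.1 -0.1] w 0.0855 p [0.4523 0.3843 0.0045]
clock: 6.05
eef_pos: [0.4528, 0.3846, 0.005]
tool_rot: [1.053, 1.301, -1.052]
wrist_force: [1.1, -0.3, 2.8]
gripper_width: 0.0142
clock: 6.25
eef_pos: [0.4527, 0.3846, 0.0051]
tool_rot: [1.053, 1.301, -1.052]
wrist_force: [-0.1, 0.1, 1.9]
gripper_width: 0.0148
```

View pics/t7.png

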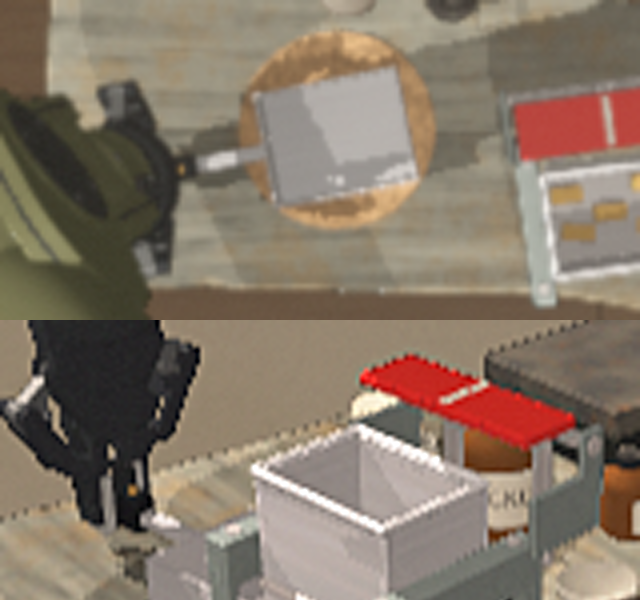

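Now the fingers have the handle, with the opening at 14.8 mm. Lifting it and lining it up with the bay.

```bash
python3 -m jog '{"delta_pos": [[-0.5,0,0],[-1.2,0,0],[-1.2,0,0]], "twist": [[0,0,0],[0,0,0],[0,0,0]]}'; python3 go.py .3933 .3234 .017 8.1
```

```text
clock: 6.65
eef_pos: [0.453, 0.385, 0.0178]
tool_rot: [1.054, 1.301, -1.052]
wrist_force: [-0.3, 0.4, -2.3]
gripper_width: 0.0143
dpos [ 0.06 -7.12  4.78] twist [ 3.96 -0.06 -0.06] t 6.65 q [ 0.7   0.52 -0.28  0.76  0.    2.06] F [-0.3  0.4 -2.3] w 0.0143 p [0.453  0.385  0.0178]
```

```bash
python3 -m jog '{"delta_pos": [[0,-1.5,1],[0,-3,2],[0,-4.5,3],[0,-6,4],[0,-7.1,4.8]], "twist": [[0.5,0,0],[1.5,0,0],[2.5,0,0],[3.5,0,0],[4,0,0]]}';python3 -m jog '{"delta_pos": [[0,0,0],[0,0,0],[0,0,0]], "twist": [[0,0,0],[0,0,0],[0,0,0]]}'; python3 go.py .3933 .3234 .017 8.1; python3 - <<'E'
from h import *
a=cv2.resize(bot.get_image('top')[205:285,225:385],None,fx=5,fy=5,interpolation=2)
b=cv2.resize(bot.get_image('scene')[170:270,195:345],None,fx=5,fy=5,interpolation=2)
cv2.imwrite('pics/t8.png',a);cv2.imwrite('pics/s8.png',b)
E
```

```text
clock: 7.15
eef_pos: [0.3919, 0.3217, 0.0167]
tool_rot: [1.104, 1.273, -1.106]
wrist_force: [0.7, 0.6, -0.9]
gripper_width: 0.0147
clock: 7.45
eef_pos: [0.3944, 0.3238, 0.0171]
tool_rot: [1.107, 1.272, -1.103]
wrist_force: [-0.4, 0.1, -1.9]
gripper_width: 0.0143
dpos [ 0.01 -0.11  0.03] twist [-0.03 -0.07 -0.1 ] t 7.45 q [ 0.69  0.41 -0.5   0.66  0.    2.12] F [-0.4  0.1 -1.9] w 0.0143 p [0.3944 0.3238 0.0171]
```

View pics/t8.png

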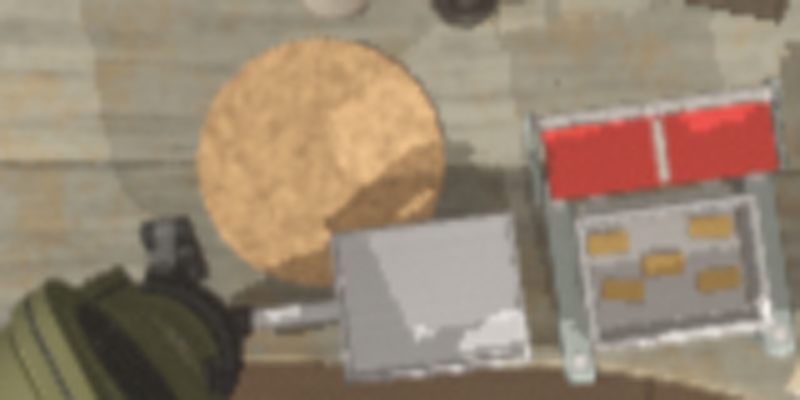

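View pics/s8.png

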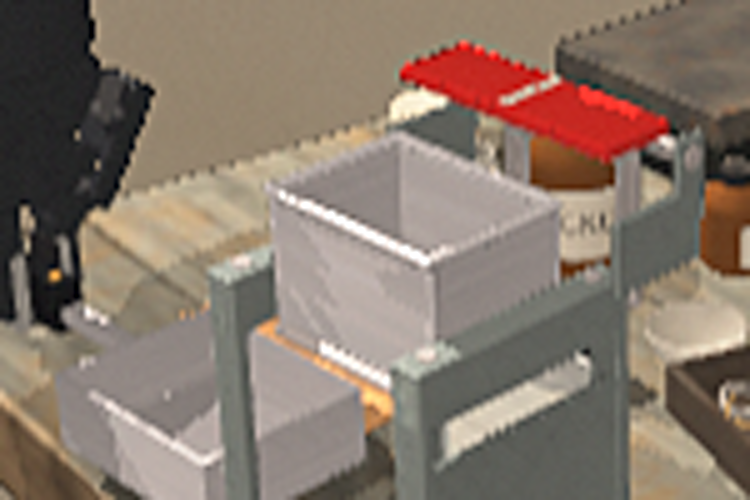

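```bash
python3 - <<'E'
from fit import *
np.set_printoptions(precision=4,suppress=True)
hx,hy=.04,.05
ob=[('top',t2(331,236),(-hx,-hy,.034)),('top',t2(513,213),(-hx,hy,.034)),('top',t2(530,358),(hx,hy,.034)),('top',t2(349,383),(hx,-hy,.034)),('scene',s2(210,462),(hx,hy,.034))]
for fz in(False,True):
  p,r=fit(ob,(.43,.2,np.pi+.14),.016,fz);print(p,np.degrees(p[2])-180,r.tolist())
hp=np.array([.4285,.0759]);a=np.radians(188.11);R=np.array([[np.cos(a),-np.sin(a)],[np.sin(a),np.cos(a)]])
print('in hopper',R.T@(p[:2]-hp)); o=bot.get_obs()['eef_pos'];print('tcp in hopper',R.T@(o[:2]-hp))
# mat centre by colour
T=bot.get_image('top');hsv=cv2.cvtColor(T,cv2.COLOR_BGR2HSV)
# frame uprights for check of bay direction: edges at t2
E
```

```text
[0.4134 0.1972 3.29  ] 8.501881043050446 [[-0.11, -0.06], [-0.06, -0.29], [0.43, 0.11], [0.03, -0.03], [-0.27, -0.14]]
[0.4134 0.1973 3.2901 0.0156] 8.507699293151205 [[-0.13, -0.07], [-0.09, -0.3], [0.39, 0.08], [0.02, -0.05], [-0.26, 0.02]]
in hopper [-0.0021 -0.1223]
tcp in hopper [-0.0009 -0.2501]
```

```bash
python3 -m jog '{"delta_pos": [[0,-0.1,0],[0,-0.1,2],[0,-0.1,4],[0,-0.1,5],[0,-0.1,5]], "twist": [[0.4,0,0],[0.4,0,0],[0.4,0,0],[0.4,0,0],[0.4,0,0]]}'; python3 - <<'E'
from h import *
a=cv2.resize(bot.get_image('top')[205:285,225:385],None,fx=5,fy=5,interpolation=2)
b=cv2.resize(bot.get_image('scene')[190:310,195:345],None,fx=5,fy=5,interpolation=2)
cv2.imwrite('pics/t9.png',a);cv2.imwrite('pics/s9.png',b)
E
python3 go.py .3933 .3234 .017 8.1
```

```text
clock: 8.1
eef_pos: [0.4132, 0.3042, 0.0266]
tool_rot: [1.164, 1.299, -1.062]
wrist_force: [-3.6, 61.6, 5.7]
gripper_width: 0.0139
dpos [ 1.02 -1.67 -2.1 ] twist [-0.26 -3.42 -1.5 ] t 8.2 q [ 0.61  0.37 -0.54  0.61  0.04  2.04] F [-3.2 60.7  4.9] w 0.014 p [0.4125 0.3043 0.0264]
```

View pics/t9.png

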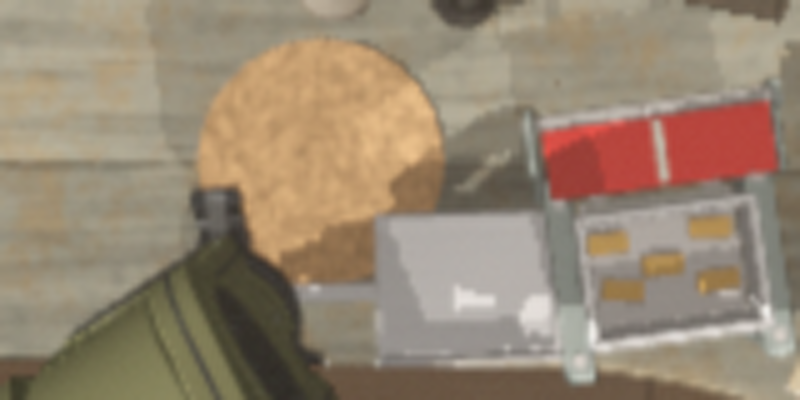

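View pics/s9.png

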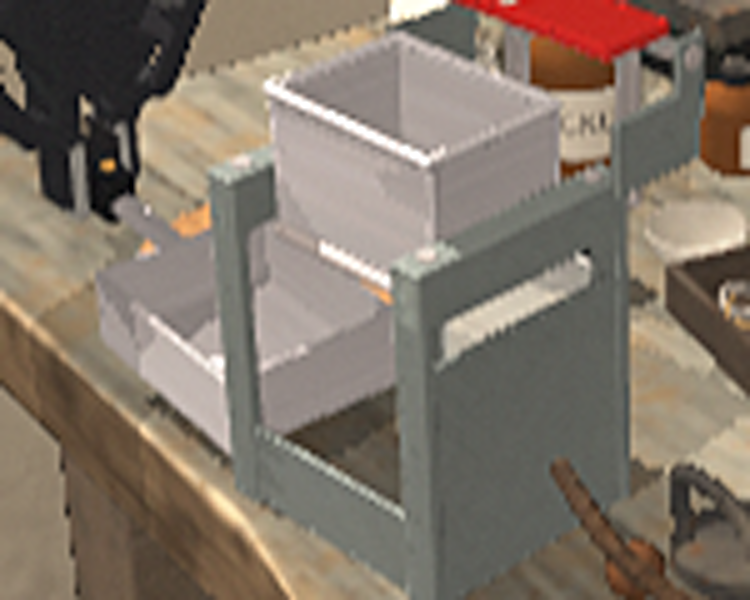

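Jammed: the pan's -x front corner is against the frame's post, at about 61 N. I'm backing off, then overlaying the modelled frame to see how far off it is.

```bash
python3 -m jog '{"delta_pos": [[0,0,-2],[0,0,-4],[0,0,-5],[0,0,-5]], "twist": [[0,0,0],[0,0,0],[0,0,0],[0,0,0]]}';python3 go.py .3933 .3234 .017 8.1
 python3 - <<'E'
from fit import *
T=bot.get_image('top');S=bot.get_image('scene')
cv2.imwrite('pics/t10.png',cv2.resize(T[205:285,225:385],None,fx=5,fy=5,interpolation=2))
hp=np.array([.4285,.0759]);a=np.radians(188.11);R=np.array([[np.cos(a),-np.sin(a)],[np.sin(a),np.cos(a)]])
def W(x,y,z): q=hp+R@np.array([x,y]);return [q[0],q[1],z]
S0=cv2.imread('pics/scene0.png');T0=cv2.imread('pics/top0.png')
for nm,I,cam,x0,y0,w,h,k in(('s10',S0,'scene',230,170,115,150,5),('t11',T0,'top',320,205,80,80,7)):
    b=cv2.resize(I[y0:y0+h,x0:x0+w],None,fx=k,fy=k,interpolation=cv2.INTER_CUBIC)
    P=lambda *q:tuple(int(v) for v in (proj(cam,W(*q))-[x0,y0]+.5)*k)
    for X,c in((.051,(0,0,255)),(.045,(0,255,255)),(-.045,(255,255,0)),(-.051,(255,0,0))):
        cv2.line(b,P(X,-.058,0),P(X,.058,0),c,1)
        for Y in(-.058,.058):cv2.line(b,P(X,Y,0),P(X,Y,.12),c,1)
    cv2.imwrite(f'pics/{nm}.png',b)
E
```

```text
clock: 8.6
eef_pos: [0.3926, 0.3237, 0.0167]
tool_rot: [1.109, 1.27, -1.108]
wrist_force: [0.2, -0.2, -2.4]
gripper_width: 0.0146
dpos [-0.03  0.07  0.04] twist [-0.34 -0.01 -0.03] t 8.6 q [ 0.69  0.41 -0.5   0.66 -0.    2.13] F [ 0.2 -0.2 -2.4] w 0.0146 p [0.3926 0.3237 0.0167]
```

View pics/s10.png

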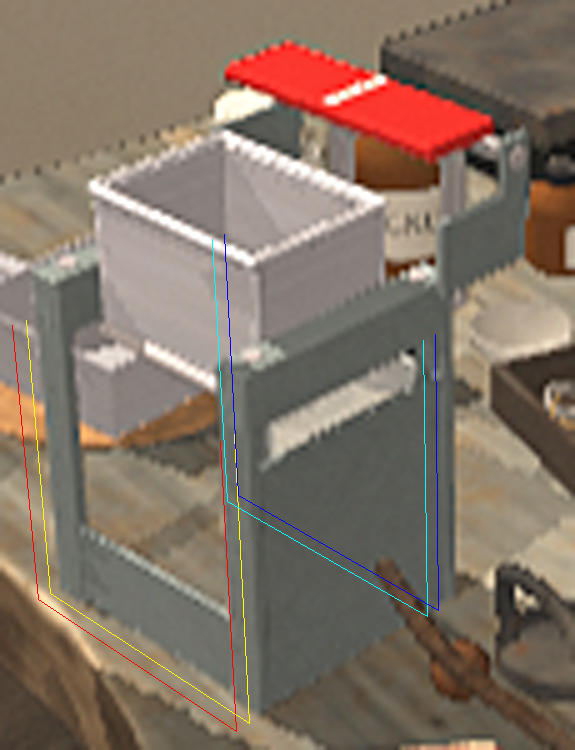

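View pics/t11.png

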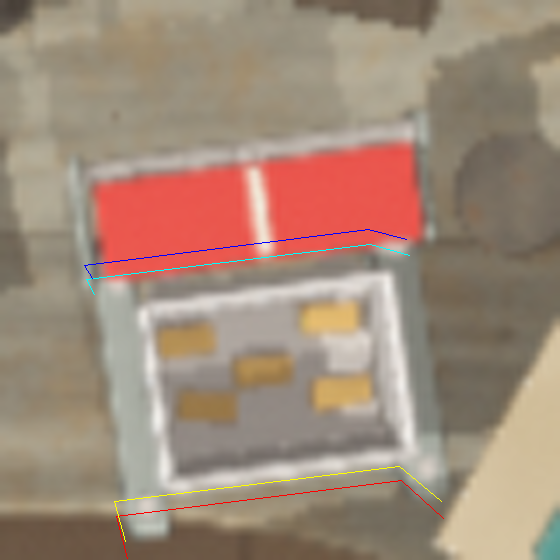

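View pics/t10.png

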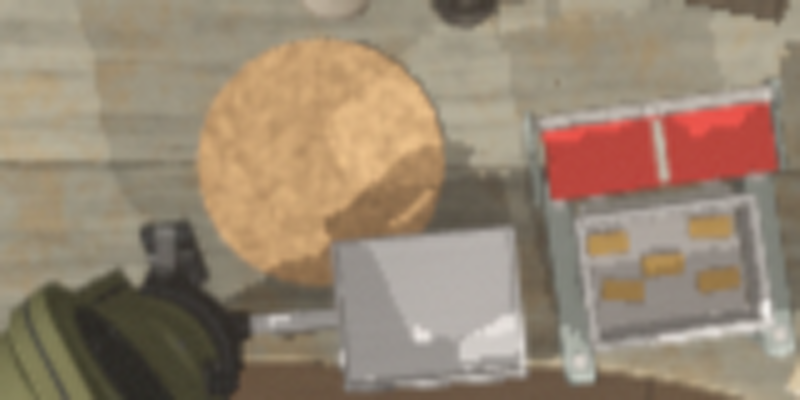

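```bash
python3 - <<'E'
from fit import *
np.set_printoptions(precision=4,suppress=True)
s=lambda u,v:((u+.5)/5+229.5,(v+.5)/5+169.5); t=lambda u,v:((u+.5)/7+319.5,(v+.5)/7+204.5)
ob=[('scene',s(257,716),(.051,.058,0)),('scene',s(62,596),(.051,-.058,0)),('scene',s(452,600),(-.051,.058,0))]
p,r=fit(ob,(.437,.076,np.pi+.14));print(p,np.degrees(p[2])-180,r.tolist())
# bar position in this frame: red corners' line
best=None
for bx in np.arange(-.07,-.055,.001):
    h=[('top',t2(540,130),(bx-.017,-.055,.192)),('top',t2(772,100),(bx-.017,.055,.192)),('top',t2(778,171),(bx+.017,.055,.192)),('top',t2(548,200),(bx+.017,-.055,.192)),('scene',s2(530,90),(bx,0,.192))]
    q,r=fit(ob+h,(.437,.076,np.pi+.14));e=np.sqrt((r**2).mean())
    print(round(bx,3),q,round(np.degrees(q[2])-180,2),round(e,3))
E
```

```text
[0.4374 0.0768 3.2927] 8.659931756489982 [[0.16, 0.76], [-1.14, -0.97], [0.7, -0.17]]
-0.07 [0.4317 0.0741 3.3165] 10.02 1.412
-0.069 [0.4323 0.0745 3.3127] 9.8 1.281
-0.068 [0.4329 0.0749 3.3092] 9.6 1.152
-0.067 [0.4336 0.0752 3.3061] 9.42 1.027
-0.066 [0.4342 0.0755 3.3032] 9.26 0.909
-0.065 [0.4348 0.0758 3.3006] 9.11 0.799
-0.064 [0.4354 0.0761 3.2979] 8.95 0.7
-0.063 [0.4361 0.0764 3.295 ] 8.79 0.616
-0.062 [0.4368 0.0767 3.2919] 8.61 0.556
-0.061 [0.4375 0.077  3.2886] 8.42 0.53
-0.06 [0.4383 0.0773 3.2853] 8.23 0.546
-0.059 [0.439  0.0776 3.282 ] 8.04 0.599
-0.058 [0.4396 0.0779 3.2786] 7.85 0.679
-0.057 [0.4403 0.0782 3.275 ] 7.65 0.775Traceback (most recent call last):
  File "<stdin>", line 10, in <module>
  File "fit.py", line 11, in fit
    q=least_squares(res,list(x0)+([z] if fz else []),loss='soft_l1'); return q.x,np.round(np.array(res(q.x)).reshape(-1,2),2)
    return func(*args, **kwargs)
    result = trf(vector_fun.fun, vector_fun.jac, x0, f0, J0, lb, ub, ftol, xtol,
                 gtol, max_nfev, x_scale, loss_function, tr_solver,
                 tr_options.copy
[... 353 characters left out ...]
^^^^^^^^^^^^^^^^
    return np.atleast_1d(self.fun(x))
                         ~~~~~~~~^^^
    return self.f(x, *self.args, **self.kwargs)
           ~~~~~~^^^^^^^^^^^^^^^^^^^^^^^^^^^^^^
  File "fit.py", line 9, in res
    r+=list(proj(cam,[p[0]+c*x-s*y,p[1]+s*x+c*y,h+(p[3] if fz else z)])-uv)
            ~~~~^^^^^^^^^^^^^^^^^^^^^^^^^^^^^^^^^^^^^^^^^^^^^^^^^^^^^^^
  File "h.py", line 7, in proj
    p,fl=f(cam); c=np.array(p['R'])@np.array(X)+np.array(p['t']); return np.array([p['cx']+fl*c[0]/c[2],p['cy']+fl*c[1]/c[2]])
         ~^^^^^
  File "h.py", line 5, in f
    p=bot.camera_params(cam); return p,200/np.tan(np.radians(p['fov_y'])/2)
ValueError: time passes only in moves, steps and waits
```

```bash
python3 - <<'E'
from fit import *
np.set_printoptions(precision=4,suppress=True)
hx,hy=.04,.05
ob=[('top',t2(332,241),(-hx,-hy,.034)),('top',t2(514,228),(-hx,hy,.034)),('top',t2(526,374),(hx,hy,.034)),('top',t2(347,389),(hx,-hy,.034))]
p,r=fit(ob,(.43,.2,np.pi+.14),.016);print(p,np.degrees(p[2])-180,r.tolist())
hp=np.array([.4375,.077]);a=np.radians(188.4);R=np.array([[np.cos(a),-np.sin(a)],[np.sin(a),np.cos(a)]])
print('in hopper',R.T@(p[:2]-hp)); o=bot.get_obs()['eef_pos'];print('tcp in hopper',R.T@(o[:2]-hp))
print(p[:2]+.127*np.array([np.sin(p[2]),-np.cos(p[2])]),o)
q=hp+R@np.array([0,-.122]);print('want pan',q)
E
```

```text
[0.4075 0.1979 3.2416] 5.732600929148816 [[0.01, 0.13], [0.25, -0.32], [0.32, 0.05], [-0.67, 0.12]]
in hopper [ 0.012 -0.124]
tcp in hopper [ 0.0092 -0.2487]
[0.3948 0.3243] [0.3921 0.3217 0.0164]
want pan [0.4197 0.1977]
```

```bash
python3 -m jog '{"delta_pos": [[0,0.3,0],[0,0.6,0],[0,0.6,0],[0,0.6,0]], "twist": [[-1.3,0,0],[-2.7,0,0],[-2.7,0,0],[-2.7,0,0]]}'; python3 - <<'E'
from h import *
o=bot.get_obs();print(o['eef_pos'],o['clock'])
T=bot.get_image('top');S=bot.get_image('scene')
cv2.imwrite('pics/t12.png',cv2.resize(T[205:285,225:385],None,fx=5,fy=5,interpolation=2))
cv2.imwrite('pics/s12.png',cv2.resize(S[190:310,195:345],None,fx=5,fy=5,interpolation=2))
E
```

```text
clock: 9.1
eef_pos: [0.3987, 0.323, 0.0168]
tool_rot: [1.076, 1.289, -1.076]
wrist_force: [0.9, -0.3, -1.7]
gripper_width: 0.0142
[0.39871071 0.3229931  0.016839  ] 9.1
```

View pics/t12.png

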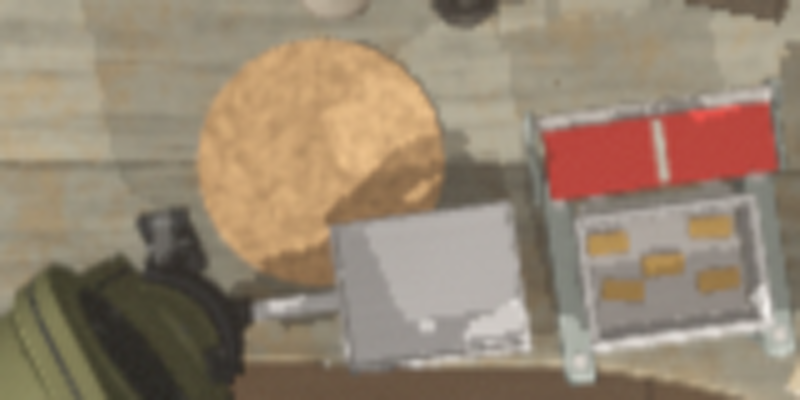

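View pics/s12.png

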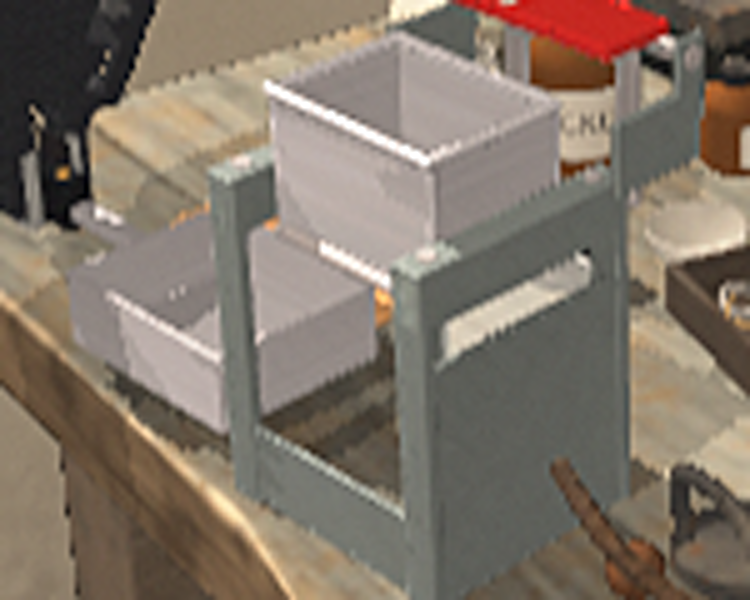

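```bash
python3 - <<'E'
from fit import *
np.set_printoptions(precision=4,suppress=True)
hx,hy=.04,.05
ob=[('top',t2(331,225),(-hx,-hy,.034)),('top',t2(513,203),(-hx,hy,.034)),('top',t2(530,349),(hx,hy,.034)),('top',t2(349,371),(hx,-hy,.034))]
p,r=fit(ob,(.43,.2,np.pi+.14),.016);print(p,np.degrees(p[2])-180,r.tolist())
hp=np.array([.4375,.077]);a=np.radians(188.4);R=np.array([[np.cos(a),-np.sin(a)],[np.sin(a),np.cos(a)]])
print('in hopper',R.T@(p[:2]-hp)); o=bot.get_obs();print('tcp in hopper',R.T@(o['eef_pos'][:2]-hp))
d=R@[0,1];print('hopper +y in tool',Rn.from_rotvec(o['tool_rot']).inv().apply([d[0],d[1],0]))
E
```

```text
[0.4188 0.1975 3.2794] 7.893598834739862 [[-0.05, -0.1], [0.04, -0.14], [0.22, 0.08], [-0.21, 0.15]]
in hopper [ 0.0009 -0.1219]
tcp in hopper [ 0.0027 -0.2492]
hopper +y in tool [ 0.0001 -0.0337  0.9994]
```

```bash
python3 -m jog '{"delta_pos": [[0,0,0.8],[0,-0.05,1.6],[0,-0.1,2.4],[0,-0.1,3.2],[0,-0.1,4]], "twist": [[-0.5,0,0],[-0.5,0,0],[-0.5,0,0],[-0.5,0,0],[-0.5,0,0]]}'; python3 -m jog '{"delta_pos": [[0,0,0]], "twist": [[0,0,0]]}'
```

```text
clock: 9.7
eef_pos: [0.4047, 0.283, 0.0169]
tool_rot: [1.069, 1.293, -1.069]
wrist_force: [-0.1, -0.4, -1.9]
gripper_width: 0.0145
clock: 9.8
eef_pos: [0.4045, 0.2825, 0.0168]
tool_rot: [1.069, 1.292, -1.07]
wrist_force: [-0.2, 0.1, -2.0]
gripper_width: 0.0138
```

```bash
python3 -m jog '{"delta_pos": [[0,0,0.8],[0,-0.05,1.6],[0,-0.1,2.4],[0,-0.1,3.2],[0,-0.15,4]], "twist": [[0,0,0],[0,0,0],[0,0,0],[0,0,0],[0,0,0]]}'; python3 - <<'E'
from h import *
T=bot.get_image('top');S=bot.get_image('scene')
a=cv2.resize(T[205:285,225:385],None,fx=4,fy=4,interpolation=2)
b=cv2.resize(S[190:310,195:345],None,fx=4,fy=4,interpolation=2)[:280]
cv2.imwrite('pics/t13.png',np.vstack([a[:,:600],b]))
E
```

```text
clock: 10.3
eef_pos: [0.4108, 0.2436, 0.0168]
tool_rot: [1.068, 1.293, -1.069]
wrist_force: [-0.6, 0.2, -1.5]
gripper_width: 0.014
```

View pics/t13.png

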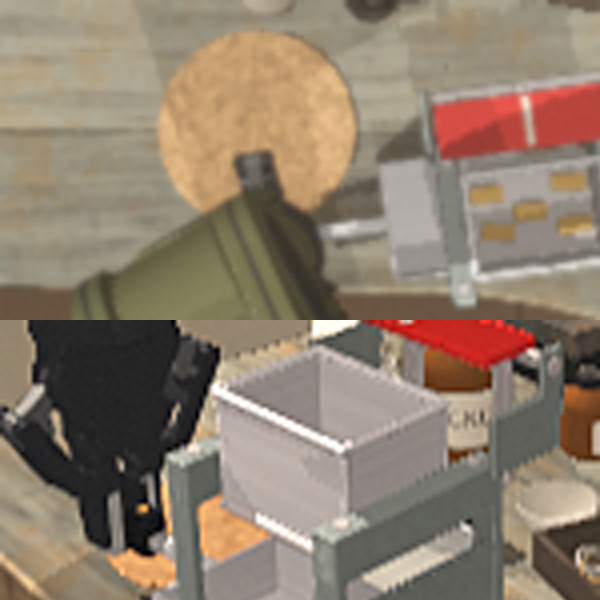

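```bash
python3 -m jog '{"delta_pos": [[0,0,0.9],[0,-0.05,1.8],[0,-0.1,2.7],[0,-0.1,3.5],[0,-0.1,3.5]], "twist": [[0,0,0],[0,0,0],[0,0,0],[0,0,0],[0,0,0]]}'; python3 -m jog '{"delta_pos": [[0.4,0,0],[0.8,0,0],[1.2,0,0],[1.2,0,0]], "twist": [[0,0,0],[0,0,0],[0,0,0],[0,0,0]]}'
```

```text
clock: 10.9
eef_pos: [0.4162, 0.2085, 0.0168]
tool_rot: [1.069, 1.292, -1.07]
wrist_force: [-0.5, -0.1, -2.0]
gripper_width: 0.0144
clock: 11.3
eef_pos: [0.4156, 0.2097, 0.0041]
tool_rot: [1.067, 1.294, -1.069]
wrist_force: [0.8, -0.7, -1.1]
gripper_width: 0.0144
```

```bash
python3 -m jog '{"delta_pos": [[0.2,0,0],[0.3,0,0],[0.3,0,0]], "twist": [[0,0,0],[0,0,0],[0,0,0]]}'
```

```text
clock: 11.6
eef_pos: [0.4164, 0.21, 0.0021]
tool_rot: [1.069, 1.293, -1.068]
wrist_force: [-1.8, 1.1, 2.6]
gripper_width: 0.0144
```

```bash
python3 -m jog '{"delta_pos": [[0,0,0.3],[0,0,0.6],[0,0,0.8]], "twist": [[0,0,0],[0,0,0],[0,0,0]]}'; python3 - <<'E'
from h import *
hp=np.array([.4375,.077]);a=np.radians(188.4);R=np.array([[np.cos(a),-np.sin(a)],[np.sin(a),np.cos(a)]])
print(R.T@(bot.get_obs()['eef_pos'][:2]-hp))
E
```

```text
clock: 11.9
eef_pos: [0.4185, 0.2021, 0.0022]
tool_rot: [1.07, 1.293, -1.067]
wrist_force: [0.2, 2.4, 2.9]
gripper_width: 0.0145
[ 0.00047727 -0.12652416]
```

```bash
python3 -m jog '{"delta_pos": [[0,0,0.15],[0,0,0.3],[0,0,0.3]], "twist": [[0,0,0],[0,0,0],[0,0,0]]}';python3 -m jog '{"delta_pos": [[0,0,0.15],[0,0,0.3],[0,0,0.3]], "twist": [[0,0,0],[0,0,0],[0,0,0]]}'
```

```text
clock: 12.2
eef_pos: [0.419, 0.199, 0.0021]
tool_rot: [1.069, 1.292, -1.068]
wrist_force: [-0.3, 1.8, 2.7]
gripper_width: 0.0146
clock: 12.5
eef_pos: [0.4197, 0.1982, 0.0022]
tool_rot: [1.072, 1.296, -1.065]
wrist_force: [-0.5, 8.2, 2.2]
gripper_width: 0.0145
```

```bash
python3 -m jog '{"delta_pos": [[0,0,0.15],[0,0,0.15]], "twist": [[0,0,0],[0,0,0]]}'; python3 - <<'E'
from h import *
hp=np.array([.4375,.077]);a=np.radians(188.4);R=np.array([[np.cos(a),-np.sin(a)],[np.sin(a),np.cos(a)]])
print(R.T@(bot.get_obs()['eef_pos'][:2]-hp))
T=bot.get_image('top');S=bot.get_image('scene')
a=cv2.resize(T[205:285,225:385],None,fx=4,fy=4,interpolation=2)
b=cv2.resize(S[190:310,225:375],None,fx=4,fy=4,interpolation=2)[:280]
cv2.imwrite('pics/t14.png',np.vstack([a[:,:600],b]))
E
```

```text
clock: 12.7
eef_pos: [0.4202, 0.1982, 0.0024]
tool_rot: [1.074, 1.298, -1.063]
wrist_force: [-0.7, 12.7, 2.2]
gripper_width: 0.0143
[-0.00059589 -0.12240372]
```

View pics/t14.png

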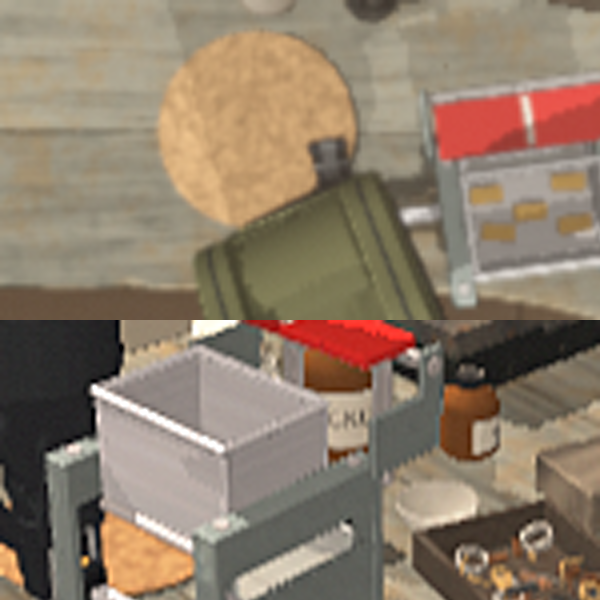

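```bash
python3 -m jog '{"delta_pos": [[0,0,-0.3],[0,0,-0.3],[0,0,-0.3],[0,0,-0.3],[0,0,-0.3]], "twist": [[0,0,0],[0,0,0],[0,0,0],[0,0,0],[0,0,0]]}' 70 ; python3 -m jog '{"delta_pos": [[-1.5,0,0],[-4,0,-0.5],[-8,0,-1],[-12,0,-1],[-16,0,-1]], "twist": [[0,0,0],[0,0,0],[0,0,0],[0,0,0],[0,0,0]]}'; python3 go.py .4978 .0858 .26 8.4
```

```text
clock: 13.3
eef_pos: [0.4184, 0.197, 0.0016]
tool_rot: [1.068, 1.293, -1.069]
wrist_force: [0.1, 0.6, 0.1]
gripper_width: 0.0597
clock: 13.8
eef_pos: [0.4163, 0.207, 0.1632]
tool_rot: [1.068, 1.293, -1.069]
wrist_force: [0.7, 0.5, -0.2]
gripper_width: 0.0597
dpos [-9.67  5.71 13.44] twist [2.47 0.03 0.03] t 13.8 q [ 0.46  0.19 -0.38  1.   -0.    1.84] F [ 0.7  0.5 -0.2] w 0.0597 p [0.4163 0.207  0.1632]
```

```bash
python3 -m jog '{"delta_pos": [[-4,0,0],[-8,0,0],[-9,2,4],[-9,4,8.5],[-9,5.7,13.4]], "twist": [[0,0,0],[0,0,0],[1,0,0],[2,0,0],[2.4,0,0]]}' 0 40; python3 -m jog '{"delta_pos": [[0,0,0],[0,0,0]], "twist": [[0,0,0],[0,0,0]]}'; python3 go.py .4975 .0857 .21 8.4;  python3 - <<'E'
from h import *
T=bot.get_image('top');S=bot.get_image('scene')
cv2.imwrite('pics/t15.png',cv2.resize(T[185:285,235:395],None,fx=5,fy=5,interpolation=2))
cv2.imwrite('pics/s15.png',cv2.resize(S[130:280,215:375],None,fx=4,fy=4,interpolation=2))
E
```

```text
clock: 14.3
eef_pos: [0.4985, 0.0871, 0.2527]
tool_rot: [1.1, 1.274, -1.097]
wrist_force: [0.4, 0.3, -0.0]
gripper_width: 0.0002
clock: 14.5
eef_pos: [0.4971, 0.0868, 0.2514]
tool_rot: [1.102, 1.275, -1.103]
wrist_force: [-0.4, 0.6, -0.2]
gripper_width: -0.0003
dpos [4.14 0.03 0.12] twist [-0.12 -0.01  0.07] t 14.5 q [ 0.17  0.21 -0.11  1.25  0.    1.6 ] F [-0.4  0.6 -0.2] w -0.0003 p [0.4971 0.0868 0.2514]
```

View pics/t15.png

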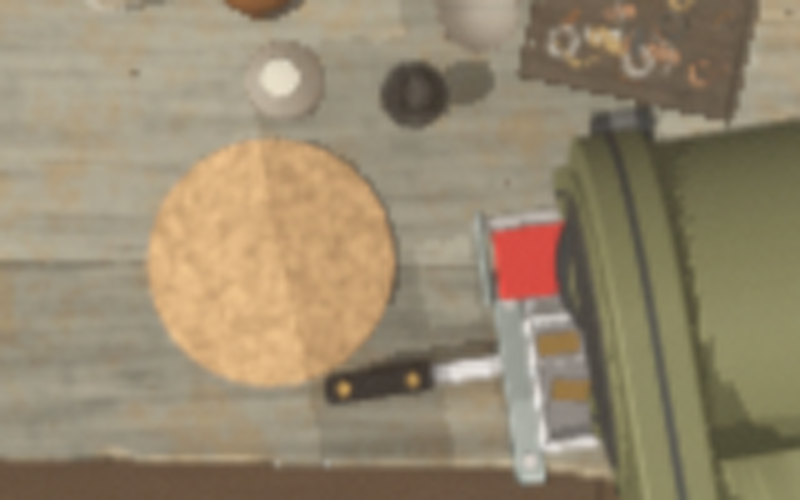

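View pics/s15.png

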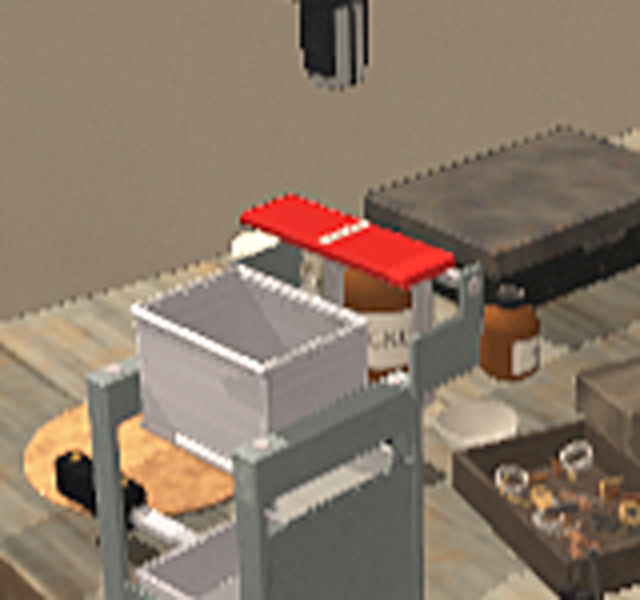

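```bash
python3 - <<'E'
from h import *
np.set_printoptions(precision=4,suppress=True)
hp=np.array([.4375,.077]);a=np.radians(188.4);R=np.array([[np.cos(a),-np.sin(a)],[np.sin(a),np.cos(a)]])
t=lambda u,v:((u+.5)/5+234.5,(v+.5)/5+184.5)
A=[atz('top',*t(*q),.042) for q in((344,389),(413,380))]
for q in A: print(q,R.T@(q[:2]-hp))
m=(A[0]+A[1])/2;d=A[1]-A[0];d/=np.linalg.norm(d[:2]);print('pan',R.T@((m+.127*d)[:2]-hp),'yaw',np.degrees(np.arctan2(d[0],-d[1])))
e=bot.get_obs()['eef_pos']
print('tip', [ (proj('scene',e+[0,0,z])-[215,130]+.5)*4 for z in(0,.013,-.017)])
E
```

```text
[0.4166 0.2178 0.042 ] [ 0.0001 -0.1423]
[0.4222 0.1801 0.042 ] [ 0.0001 -0.1043]
pan [0.0001 0.0037] yaw 8.378494839742059
tip [array([336.9355, 111.4801]), array([336.1664,  84.1187]), array([337.9277, 146.7778])]
```

```bash
python3 -m jog '{"delta_pos": [[2,0,0.1],[4,0,0.1],[6,0,0.1],[6,0,0.1],[6,0,0.1]], "twist": [[0,0,0],[0,0,0],[0,0,0],[0,0,0],[0,0,0]]}'; python3 -m jog '{"delta_pos": [[0.3,0,0],[0.6,0,0],[0.8,0,0],[0.8,0,0]], "twist": [[0,0,0],[0,0,0],[0,0,0],[0,0,0]]}'
```

```text
clock: 15.1
eef_pos: [0.4965, 0.0881, 0.192]
tool_rot: [1.098, 1.277, -1.099]
wrist_force: [-0.1, 0.2, 0.3]
gripper_width: -0.0005
clock: 15.5
eef_pos: [0.4972, 0.0871, 0.1838]
tool_rot: [1.1, 1.275, -1.1]
wrist_force: [-0.0, -0.5, 0.3]
gripper_width: 0.0005
```

```bash
python3 -m jog '{"delta_pos": [[0.2,0,0.1],[0.4,0,0.1],[0.5,0,0.1]], "twist": [[0,0,0],[0,0,0],[0,0,0]]}'; python3 -m jog '{"delta_pos": [[0.1,0,0],[0.2,0,0],[0.2,0,0]], "twist": [[0,0,0],[0,0,0],[0,0,0]]}'
```

```text
clock: 15.8
eef_pos: [0.4973, 0.086, 0.1786]
tool_rot: [1.1, 1.276, -1.1]
wrist_force: [-0.9, 0.3, 4.8]
gripper_width: -0.0002
clock: 16.1
eef_pos: [0.4967, 0.0859, 0.1777]
tool_rot: [1.099, 1.276, -1.1]
wrist_force: [-2.9, -0.8, 7.7]
gripper_width: -0.0003
```

Contact is at the bar height I expected, which confirms the measured tip offset. Pressing on.

```bash
python3 -m jog '{"delta_pos": [[0.1,0,0],[0.2,0,0],[0.2,0,0]], "twist": [[0,0,0],[0,0,0],[0,0,0]]}'; python3 - <<'E'
from h import *
S=bot.get_image('scene')
cv2.imwrite('pics/s16.png',cv2.resize(S[130:310,215:375],None,fx=3.3,fy=3.3,interpolation=2))
E
```

```text
clock: 16.4
eef_pos: [0.4958, 0.0857, 0.1761]
tool_rot: [1.099, 1.276, -1.101]
wrist_force: [-6.5, -1.3, 12.3]
gripper_width: -0.0001
```

View pics/s16.png

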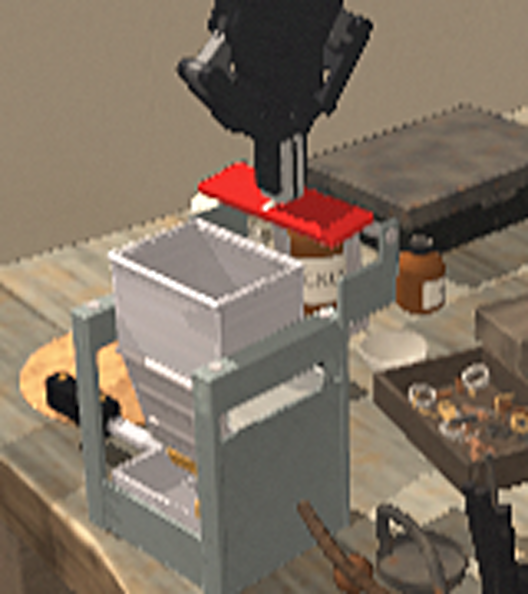

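The floor has dropped and blanks are showing in the pan. I'll lift off and look for any still up in the bin.

```bash
python3 -m jog '{"delta_pos": [[0,0,0],[-0.3,0,0],[-2,0,0],[-5,0,0],[-9,0,0]], "twist": [[0,0,0],[0,0,0],[0,0,0],[0,0,0],[0,0,0]]}'; python3 go.py .4182 .1995 .25 8.4
```

```text
clock: 16.95
eef_pos: [0.496, 0.0858, 0.2642]
tool_rot: [1.098, 1.278, -1.103]
wrist_force: [1.6, 0.2, -0.2]
gripper_width: -0.0001
dpos [  1.44  -6.02 -12.39] twist [0.06 0.   0.23] t 16.95 q [ 0.17  0.21 -0.08  1.28  0.    1.59] F [ 1.6  0.2 -0.2] w -0.0001 p [0.496  0.0858 0.2642]
```

```bash
python3 -m jog '{"delta_pos": [[0,-1.5,-3],[0,-3,-6.5],[0,-4.5,-9.5],[0,-6,-12.4],[0,-6,-12.4]], "twist": [[0,0,0],[0,0,0],[0,0,0],[0,0,0],[0,0,0]]}' 80 100; python3 go.py .4194 .1992 .1 8.4; python3 - <<'E'
from h import *
T=bot.get_image('top');S=bot.get_image('scene')
a=cv2.resize(T[185:285,275:395],None,fx=5,fy=5,interpolation=2);cv2.imwrite('pics/t17.png',a)
cv2.imwrite('pics/s17.png',cv2.resize(S[180:310,215:335],None,fx=4.5,fy=4.5,interpolation=2))
E
```

```text
clock: 17.45
eef_pos: [0.4178, 0.2021, 0.2649]
tool_rot: [1.097, 1.279, -1.096]
wrist_force: [0.8, 0.0, -0.4]
gripper_width: 0.068
dpos [16.49  0.12  0.33] twist [ 0.32 -0.07  0.04] t 17.45 q [ 0.45  0.14 -0.17  1.26  0.    1.87] F [ 0.8  0.  -0.4] w 0.068 p [0.4178 0.2021 0.2649]
```

View pics/t17.png

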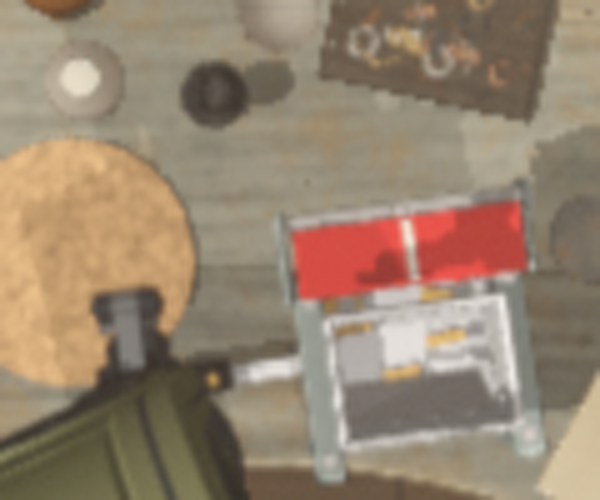

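View pics/s17.png

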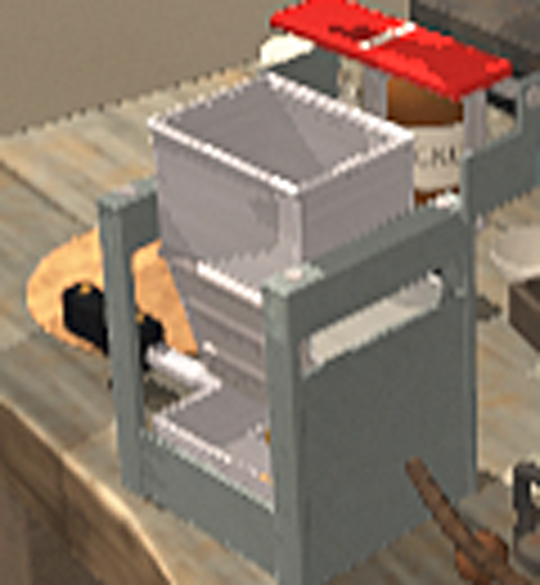

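```bash
python3 -m jog '{"delta_pos": [[4,0.1,0.2],[8,0.1,0.3],[12,0.1,0.3],[16.5,0.1,0.3],[16.5,0.1,0.3]], "twist": [[0,0,0],[0,0,0],[0,0,0],[0,0,0],[0,0,0]]}'; python3 go.py .4194 .1990 .003 8.4
```

```text
clock: 18.05
eef_pos: [0.4168, 0.1936, 0.0948]
tool_rot: [1.093, 1.279, -1.111]
wrist_force: [-0.6, -0.8, -0.5]
gripper_width: 0.0684
dpos [ 9.17  0.44 -0.53] twist [-0.05  0.22  0.65] t 18.05 q [ 0.44  0.25 -0.5   0.83 -0.    1.86] F [-0.6 -0.8 -0.5] w 0.0684 p [0.4168 0.1936 0.0948]
```

```bash
python3 -m jog '{"delta_pos": [[0,0,0]], "twist": [[0,0,0]]}'; python3 go.py .4194 .1990 .003 8.4; python3 -m jog '{"delta_pos": [[2,0,0],[4,0,0],[5.5,0,0],[5.5,0,0]], "twist": [[0,0,0],[0,0,0],[0,0,0],[0,0,0]]}'; python3 go.py .4194 .1990 .003 8.4
```

```text
clock: 18.15
eef_pos: [0.4213, 0.1961, 0.0998]
tool_rot: [1.099, 1.275, -1.103]
wrist_force: [0.3, -0.2, 0.7]
gripper_width: 0.0682
dpos [ 9.68 -0.13 -0.32] twist [-0.02  0.05  0.1 ] t 18.15 q [ 0.44  0.25 -0.49  0.84 -0.    1.86] F [ 0.3 -0.2  0.7] w 0.0682 p [0.4213 0.1961 0.0998]
clock: 18.55
eef_pos: [0.4226, 0.1972, 0.0458]
tool_rot: [1.101, 1.274, -1.099]
wrist_force: [0.1, -0.3, 0.0]
gripper_width: 0.0683
dpos [ 4.28 -0.3  -0.22] twist [ 0.03 -0.02 -0.09] t 18.55 q [ 0.44  0.31 -0.57  0.69 -0.    1.86] F [ 0.1 -0.3  0. ] w 0.0683 p [0.4226 0.1972 0.0458]
```

```bash
python3 -m jog '{"delta_pos": [[1.5,-0.2,-0.1],[3,-0.2,-0.2],[4.2,-0.2,-0.2],[4.2,-0.2,-0.2]], "twist": [[0,0,0],[0,0,0],[0,0,0],[0,0,0]]}'; python3 go.py .4194 .1990 .003 8.4
```

```text
clock: 18.95
eef_pos: [0.4203, 0.1992, 0.004]
tool_rot: [1.101, 1.274, -1.098]
wrist_force: [-0.7, 0.8, -0.1]
gripper_width: 0.0686
dpos [ 0.1 -0.1  0. ] twist [ 0.05 -0.02 -0.1 ] t 18.95 q [ 0.44  0.36 -0.63  0.58 -0.    1.87] F [-0.7  0.8 -0.1] w 0.0686 p [0.4203 0.1992 0.004 ]
```

```bash
python3 -m jog '{"delta_pos": [[0.1,-0.1,0],[0.1,-0.1,0],[0.1,-0.1,0],[0.1,-0.1,0],[0.1,-0.1,0]], "twist": [[0,0,0],[0,0,0],[0,0,0],[0,0,0],[0,0,0]]}' 0 110;python3 -m jog '{"delta_pos": [[0,0,0],[0,0,0],[-0.3,0,0],[-0.3,0,0]], "twist": [[0,0,0],[0,0,0],[0,0,0],[0,0,0]]}';
```

```text
clock: 19.45
eef_pos: [0.419, 0.199, 0.0026]
tool_rot: [1.101, 1.274, -1.098]
wrist_force: [1.5, 0.8, 4.7]
gripper_width: 0.0142
clock: 19.85
eef_pos: [0.4172, 0.1985, 0.0046]
tool_rot: [1.099, 1.277, -1.101]
wrist_force: [-0.4, -0.9, -2.3]
gripper_width: 0.0144
```

```bash
python3 -m jog '{"delta_pos": [[0,0,-0.5],[0,0,-1.2],[0,0,-2],[0,0,-2.8],[0,0,-3.6]], "twist": [[0,0,0],[0,0,0],[0,0,0],[0,0,0],[0,0,0]]}';python3 -m jog '{"delta_pos": [[0,0,-0.8],[0,0,-1.6],[0,0,-2.4],[0,0,-3.2],[0,0,-4]], "twist": [[0,0,0],[0,0,0],[0,0,0],[0,0,0],[0,0,0]]}'
```

```text
clock: 20.35
eef_pos: [0.4125, 0.2352, 0.0047]
tool_rot: [1.099, 1.276, -1.099]
wrist_force: [0.4, 0.6, -2.7]
gripper_width: 0.0139
clock: 20.85
eef_pos: [0.4065, 0.2736, 0.0048]
tool_rot: [1.099, 1.274, -1.101]
wrist_force: [-1.8, -1.1, 3.7]
gripper_width: 0.0137
```

```bash
python3 -m jog '{"delta_pos": [[0,0,-0.8],[0,0,-1.6],[0,0,-2.4],[0,0,-3.2],[0,0,-4]], "twist": [[0,0,0],[0,0,0],[0,0,0],[0,0,0],[0,0,0]]}';python3 -m jog '{"delta_pos": [[-0.2,0,-0.8],[-0.6,0,-1.3],[-1.2,0,-1.8],[-1.2,0,-1.8],[-1.2,0,-1.8]], "twist": [[0,0,0],[0,0,0],[0,0,0],[0,0,0],[0,0,0]]}'; python3 - <<'E'
from h import *
o=bot.get_obs();print(o['eef_pos'],o['clock'])
T=bot.get_image('top');S=bot.get_image('scene')
a=cv2.resize(T[205:285,225:385],None,fx=5,fy=5,interpolation=2);cv2.imwrite('pics/t18.png',a)
cv2.imwrite('pics/s18.png',cv2.resize(S[180:310,195:345],None,fx=4.5,fy=4.5,interpolation=2))
E
```

```text
clock: 21.35
eef_pos: [0.4013, 0.3136, 0.0052]
tool_rot: [1.1, 1.274, -1.1]
wrist_force: [1.0, -4.2, 5.5]
gripper_width: 0.0144
clock: 21.85
eef_pos: [0.3982, 0.3315, 0.0169]
tool_rot: [1.1, 1.276, -1.099]
wrist_force: [-0.3, 0.1, -1.7]
gripper_width: 0.0137
[0.39823865 0.33154106 0.0169467 ] 21.85
```

View pics/t18.png

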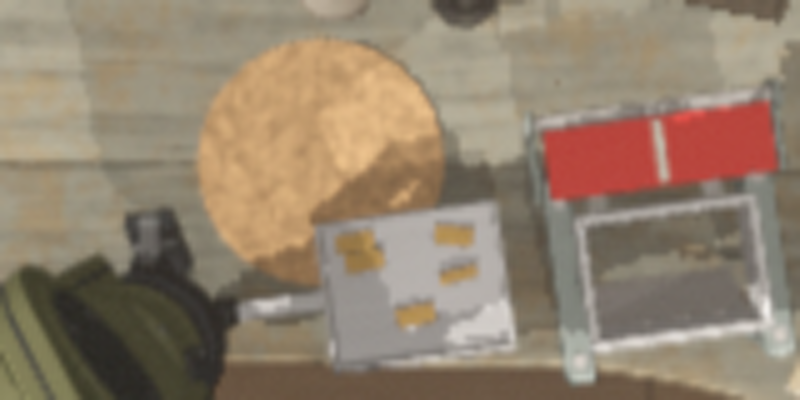

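View pics/s18.png

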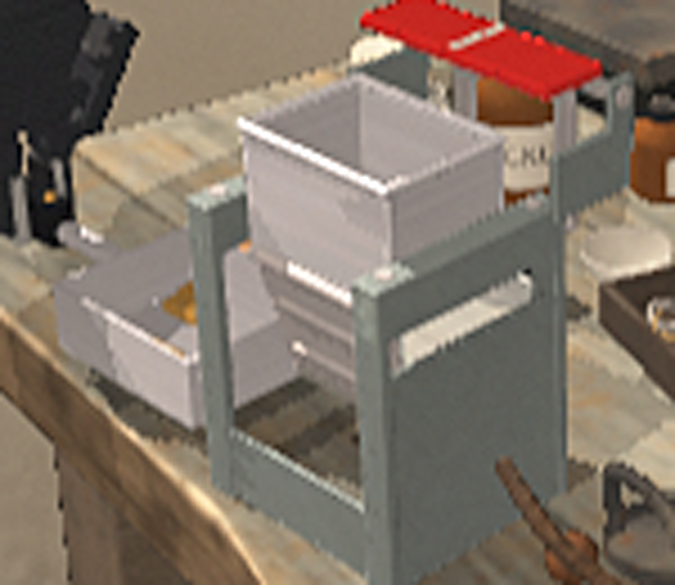

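```bash
python3 - <<'E'
from fit import *
T=bot.get_image('top');a=cv2.resize(T[240:284,285:385],None,fx=8,fy=8,interpolation=cv2.INTER_LANCZOS4);cv2.imwrite('pics/t19.png',a)
np.set_printoptions(precision=4,suppress=True)
hx,hy=.04,.05
ob=[('top',t2(316,227),(-hx,-hy,.034)),('top',t2(497,203),(-hx,hy,.034)),('top',t2(517,346),(hx,hy,.034)),('top',t2(334,369),(hx,-hy,.034))]
p,r=fit(ob,(.43,.2,np.pi+.14),.015);print(p,np.degrees(p[2])-180,r.tolist())
for b in [t(*q) if 0 else t2(*q) for q in((360,250),(455,234),(459,271),(416,313),(700,248))]: print(atz('top',*b,.02))
# mat: circle from colour
T0=cv2.imread('pics/t15.png')
hsv=cv2.cvtColor(T0,cv2.COLOR_BGR2HSV);m=cv2.inRange(hsv,(8,80,120),(22,200,255));m[:,420:]=0;m[:120]=0
m=cv2.morphologyEx(cv2.morphologyEx(m,cv2.MORPH_OPEN,np.ones((9,9))),cv2.MORPH_CLOSE,np.ones((15,15)))
c=max(cv2.findContours(m,0,1)[0],key=cv2.contourArea);e=cv2.minEnclosingCircle(c);print(e,cv2.fitEllipse(c))
for cc in(e[0],cv2.fitEllipse(c)[0]): print('mat',atz('top',(cc[0]+.5)/5+234.5,(cc[1]+.5)/5+184.5,.003))
E
```

```text
[0.419  0.2056 3.2898] 8.489357335075425 [[-0.1, -0.43], [0.11, -0.44], [-0.03, 0.31], [0.02, 0.56]]
[0.436  0.2381 0.02  ]
[0.4458 0.1853 0.02  ]
[0.4253 0.1827 0.02  ]
[0.4016 0.2062 0.02  ]
[0.4404 0.0485 0.02  ]
((272.8191833496094, 265.54876708984375), 128.6101837158203) ((271.4090270996094, 262.3717956542969), (247.86468505859375, 248.8775634765625), 15.469132423400879)
mat [0.482  0.2611 0.003 ]
mat [0.4838 0.262  0.003 ]
```

View pics/t19.png

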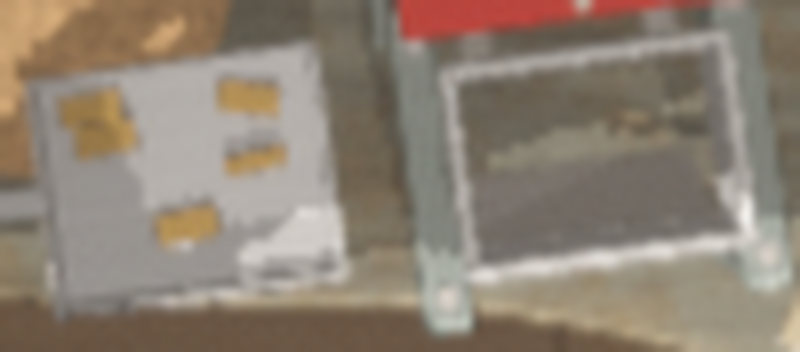

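```bash
python3 go.py .463 .3879 .017 8.5
```

```text
dpos [-0.04  7.27 -4.69] twist [-0.05  0.01  0.03] t 22.0 q [ 0.69  0.42 -0.48  0.67  0.    2.12] F [ 0.  -0.5 -2.8] w 0.0139 p [0.398  0.3308 0.0166]
```

```bash
python3 -m jog '{"delta_pos": [[0,0.8,-0.5],[0,1.8,-1.2],[0,2.9,-1.9],[0,4,-2.6],[0,5,-3.2]], "twist": [[0,0,0],[0,0,0],[0,0,0],[0,0,0],[0,0,0]]}'; python3 -m jog '{"delta_pos": [[0,0.9,-0.6],[0,1.7,-1.1],[0,2.3,-1.5],[0,2.3,-1.5],[0,2.3,-1.5]], "twist": [[0,0,0],[0,0,0],[0,0,0],[0,0,0],[0,0,0]]}'; python3 - <<'E'
from h import *
o=bot.get_obs();print(o['eef_pos'],o['clock'])
T=bot.get_image('top');cv2.imwrite('pics/t20.png',cv2.resize(T[205:285,225:385],None,fx=5,fy=5,interpolation=2))
E
```

```text
clock: 22.5
eef_pos: [0.4442, 0.371, 0.0167]
tool_rot: [1.101, 1.275, -1.099]
wrist_force: [-0.0, -0.5, -2.8]
gripper_width: 0.0141
clock: 23.0
eef_pos: [0.4632, 0.3881, 0.0166]
tool_rot: [1.099, 1.276, -1.101]
wrist_force: [0.1, -0.1, -2.7]
gripper_width: 0.0141
[0.46318354 0.38810536 0.01662123] 23.0
```

View pics/t20.png

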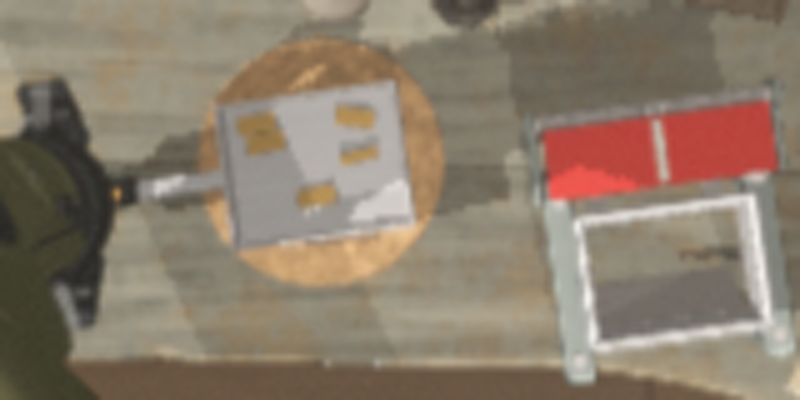

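```bash
python3 - <<'E'
from fit import *
np.set_printoptions(precision=4,suppress=True)
hx,hy=.04,.05
ob=[('top',t2(216,104),(-hx,-hy,.034)),('top',t2(394,80),(-hx,hy,.034)),('top',t2(415,222),(hx,hy,.034)),('top',t2(236,249),(hx,-hy,.034))]
p,r=fit(ob,(.48,.26,np.pi+.14),.015);print(p,np.degrees(p[2])-180,r.tolist(),tool([.4838,.262,.005])-tool([p[0],p[1],.0166]))
E
python3 -m jog '{"delta_pos": [[0.4,0,0],[0.8,0,0],[1.1,0,0],[1.2,0,0],[1.2,0,0]], "twist": [[0,0,0],[0,0,0],[0,0,0],[0,0,0],[0,0,0]]}'
```

```text
[0.4845 0.2618 3.3025] 9.217460473227817 [[-0.3, 0.0], [0.33, -0.45], [0.27, 0.26], [-0.3, 0.15]] [ 1.16   -0.0608 -0.0338]
clock: 23.55
eef_pos: [0.4632, 0.3882, 0.0055]
tool_rot: [1.099, 1.275, -1.1]
wrist_force: [-2.4, -0.5, 5.0]
gripper_width: 0.0139
```

Centred to within 1 mm and resting on the mat (contact felt). Letting go.

```bash
python3 -m jog '{"delta_pos": [[-0.1,0,0],[-0.1,0,0],[-0.1,0,0],[-0.1,0,0],[-0.1,0,0]], "twist": [[0,0,0],[0,0,0],[0,0,0],[0,0,0],[0,0,0]]}' 80; python3 -m jog '{"delta_pos": [[-1,0,0],[-3,0,0],[-7,0,0],[-11,0,0],[-15,0,0]], "twist": [[0,0,0],[0,0,0],[0,0,0],[0,0,0],[0,0,0]]}'; python3 -m jog '{"delta_pos": [[0,-2,-2],[0,-5,-5],[0,-8,-8],[0,-10,-9],[0,-10,-9]], "twist": [[0,0,0],[0,0,0],[0,0,0],[0,0,0],[0,0,0]]}'; python3 - <<'E'
from h import *
o=bot.get_obs();print(o['eef_pos'],o['clock'])
T=bot.get_image('top');cv2.imwrite('pics/t21.png',cv2.resize(T[205:285,225:385],None,fx=5,fy=5,interpolation=2))
S=bot.get_image('scene');cv2.imwrite('pics/t22.png',T);cv2.imwrite('pics/s22.png',S)
E
```

```text
clock: 24.05
eef_pos: [0.4636, 0.3883, 0.0057]
tool_rot: [1.1, 1.275, -1.1]
wrist_force: [0.7, -0.2, 0.3]
gripper_width: 0.0685
clock: 24.55
eef_pos: [0.4634, 0.3882, 0.158]
tool_rot: [1.1, 1.275, -1.099]
wrist_force: [0.8, 1.4, -0.7]
gripper_width: 0.0686
clock: 25.05
eef_pos: [0.3486, 0.4637, 0.1566]
tool_rot: [1.097, 1.278, -1.097]
wrist_force: [0.4, -0.1, 0.8]
gripper_width: 0.0684
[0.34864103 0.46366964 0.15662251] 25.05
```

View pics/t21.png

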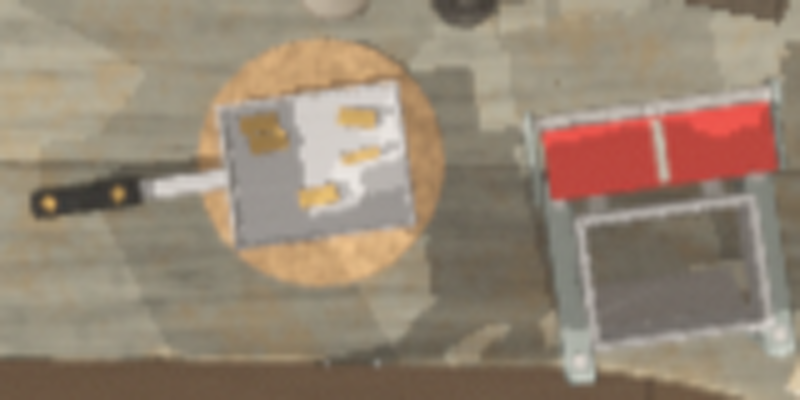

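View pics/t22.png

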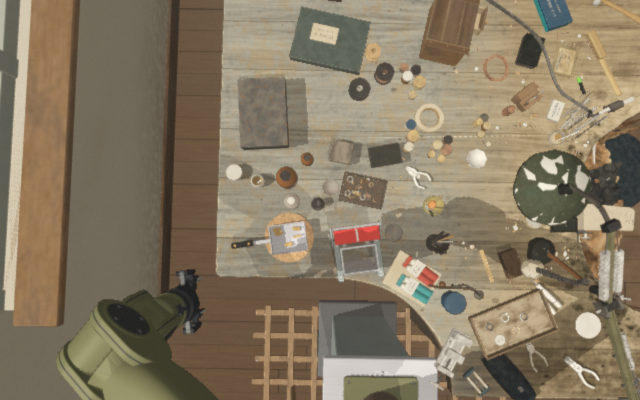

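View pics/s22.png

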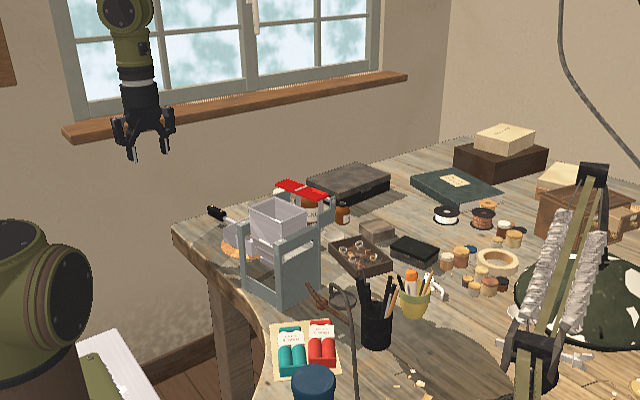

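```bash
python3 - <<'E'
from fit import *
hx,hy=.04,.05
ob=[('top',t2(218,106),(-hx,-hy,.034)),('top',t2(399,81),(-hx,hy,.034)),('top',t2(415,222),(hx,hy,.034)),('top',t2(237,247),(hx,-hy,.034)),('top',t2(83,199),(0,-.127,.042))]
p,r=fit(ob,(.48,.26,np.pi+.14),.003);print(p,r.tolist()); print(np.array(p[:2])-[.4838,.262])
bot.finish_job(); print(bot.get_obs()['clock'])
E
```

```text
[0.48369728 0.26195304 3.2992873 ] [[-0.18, -0.19], [-0.5, -0.27], [0.31, 0.36], [-0.11, 0.47], [0.49, -0.33]]
[-1.02719828e-04 -4.69599521e-05]
the job is handed in; nothing more can be done
the job is handed in; nothing more can be done
```

The job is done and handed in, at about 25 s on the robot's clock. The tray went home into the bay, I pressed the bar at its middle, and the floor dropped. I then drew the tray out with the blanks in it, set it on the mat and let go.

**Last checks**
- **Tray home:** with the tray released, the pan measured 4 mm or less from the bay centre, against the end stop.
- **Bar press:** about 12 N straight down at the middle. The floor opened, and the bar looked level in the picture, though I did not measure its tilt.
- **Blanks:** five counted in the pan, two of them lying over each other at one end, so that pair is the least certain. The bin looked empty.
- **Tray on the mat:** the last fit put the pan centre within about 1 mm of the mat centre, to camera accuracy (about 2 mm).
- **Bystanders:** they look where they were at the start, judged by eye only. The arm was clear of everything.

**What went wrong or disagreed**
- **Fingertip position:** the pictures showed the shut fingertips about 13 mm behind the reported TCP, not 17 mm ahead as described. My first grip therefore closed above the handle without moving the tray. I used the measured offset after that, and touching the bar confirmed it.
- **First insertion:** I had placed the hopper about 9 mm too far towards the robot, so the pan hit the frame's post at about 61 N at the wrist and turned a few degrees in the grip. That is under the 120 N wrist limit, and only the gripped tray touched the post. I backed off, measured the frame again, realigned and went in cleanly.

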